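# Set up the bench shaker for a run

### The job

Get the bench shaker ready for a run: nudge each of the two carrier plates along its lane, without lifting it out, until its hole drops over the lane's locating pin and the plate lies flat. Then put every petri dish, lying flat and right way up, into a seat of its own between the pegs on the plates, and only when all are loaded turn the speed dial until its white pointer stands at the green mark. Leave the spray bottle, the tape reel and the pen where they are.

Things in the scene. Friction and masses are not known exactly. Their poses are not given: they have to be found in the camera images.
- shaker: Bench shaker, white housing 310 (x) x 240 (y) x 45 mm, fixed; origin at the centre of its underside, x away from the robot. Its platform (206 x 250 mm, centred at x = 45 mm, top face at z = 62 mm) has two lanes along y: near (centre line x = -7 mm), far (x = 97 mm), each 83 mm wide between rails 7 mm high, open at both ends (y = +-125 mm).
- pin_near (a point): Foot of the fixed brass locating pin in the middle of the near lane, on the platform's top face. The pin is 10 mm thick, round-topped, and stands 11 mm above the platform, so 3 mm of it shows above a plate that is home.
- pin_far (a point): Foot of the fixed brass locating pin in the middle of the far lane, on the platform's top face. The pin is 10 mm thick, round-topped, and stands 11 mm above the platform, so 3 mm of it shows above a plate that is home.
- plate_blue: Loose blue plate, 80 (x) x 184 (y) x 8 mm, 0.35 kg, in either lane, y along the lane; origin: centre of its underside; 14 mm hole in its middle. It starts tilted, lying on the pin, hole 14 to 28 mm to one side. Pushed slowly along the lane (2 to 4 N) it drops flat over the pin. Push at the lips at its ends (y = +-90 mm): 36 mm wide, 4 mm thick, top 14 mm above the underside.
- plate_blue_hole (a point): Centre of the blue plate's hole at the underside: when the plate is home this point is at its pin's foot.
- plate_blue_seat1 (a point): Where the centre (half-way up) of a petri dish comes when it sits in the blue plate's seat at plate y = +56 mm; the plate's top face is 7 mm lower. A seat is the space between four round-topped black pegs, 8 mm thick, 6 mm high, at +-25.5 mm in plate x and y from its centre; a dish has 2 to 4 mm of play.
- plate_blue_seat2 (a point): Where the centre (half-way up) of a petri dish comes when it sits in the blue plate's seat at plate y = -56 mm; the plate's top face is 7 mm lower. A seat is the space between four round-topped black pegs, 8 mm thick, 6 mm high, at +-25.5 mm in plate x and y from its centre; a dish has 2 to 4 mm of play.
- plate_yellow: Loose yellow plate, 80 (x) x 184 (y) x 8 mm, 0.35 kg, in either lane, y along the lane; origin: centre of its underside; 14 mm hole in its middle. It starts tilted, lying on the pin, hole 14 to 28 mm to one side. Pushed slowly along the lane (2 to 4 N) it drops flat over the pin. Push at the lips at its ends (y = +-90 mm): 36 mm wide, 4 mm thick, top 14 mm above the underside.
- plate_yellow_hole (a point): Centre of the yellow plate's hole at the underside: when the plate is home this point is at its pin's foot.
- plate_yellow_seat1 (a point): Where the centre (half-way up) of a petri dish comes when it sits in the yellow plate's seat at plate y = +56 mm; the plate's top face is 7 mm lower. A seat is the space between four round-topped black pegs, 8 mm thick, 6 mm high, at +-25.5 mm in plate x and y from its centre; a dish has 2 to 4 mm of play.
- plate_yellow_seat2 (a point): Where the centre (half-way up) of a petri dish comes when it sits in the yellow plate's seat at plate y = -56 mm; the plate's top face is 7 mm lower. A seat is the space between four round-topped black pegs, 8 mm thick, 6 mm high, at +-25.5 mm in plate x and y from its centre; a dish has 2 to 4 mm of play.
- dish1_center (a point): Centre, half-way up, of a closed petri dish with pink contents, 60 mm across the lid (fingers close to 56 mm), 14 mm high, 28 g, at the start lying flat on the worktop left of the shaker, z axis up. May be absent.
- dish2_center (a point): Centre, half-way up, of a closed petri dish with cream contents, 60 mm across the lid (fingers close to 56 mm), 14 mm high, 28 g, at the start lying flat on the worktop left of the shaker, z axis up. May be absent.
- dish3_center (a point): Centre, half-way up, of a closed petri dish with pink contents, 60 mm across the lid (fingers close to 56 mm), 14 mm high, 28 g, at the start lying flat on the worktop left of the shaker, z axis up. May be absent.
- dish4_center (a point): Centre, half-way up, of a closed petri dish with cream contents, 60 mm across the lid (fingers close to 56 mm), 14 mm high, 28 g, at the start lying flat on the worktop left of the shaker, z axis up. May be absent.
- speed_dial (a joint): Angle of the black speed dial on the front of the shaker's housing, rad, 0 to 4.71, growing clockwise seen from above; 0 has the pointer towards the robot and left, at +2.356 rad from the shaker's x axis. Stays where it is left; turns with about 0.03 N m.
- dial_grip (a point): On the dial's upright axis, 73 mm above the worktop, at the height to grip. The grip is a bar 48 mm long, 14 mm thick, top 83 mm above the worktop, along this point's x axis, which points to the pointer's end. Under it: a round skirt 60 mm across, top 55 mm above the worktop. The platform's edge is 54 mm from the axis.
- dial_pointer (a point): Outer end of the white pointer line on the dial's skirt, 30 mm from the axis.
- dial_mark (a point): Inner end of the green mark on the scale round the dial, 30 mm from the dial's axis: the dial_pointer comes to this point when the dial is set. The mark's place on the scale differs from start to start.
- lens_spray: Blue pump spray bottle with white top, 31 mm across, 104 mm high, standing at the left; bystander.
- tape_reel: White reel of thread tape, 50 mm across, 14 mm high, right of the shaker; bystander.
- blue_pen: Blue pen, 138 mm long, right of the shaker; bystander.
- gas_cylinder: Grey gas cylinder, about 165 mm across, 498 mm high, fixed, standing beyond the worktop space between the dishes and the shaker: carry things round its front (robot) side.
- compound_microscope: White microscope, 321 x 241 x 408 mm, fixed, right of the shaker; keep the arm and gripper clear of it.
Mind the look-alikes: they are no part of the job. Leave any blue, orange or turquoise look-alike of the part that bears dish4_center alone.

How it is judged:
By the outcome, as a careful person would: the job done as asked, in the order asked, and still so for the second after the job is handed in, with the robot touching nothing.
Of dish1, dish2, dish3, dish4 only 3 to 4 are there at a start; the rules pass over those that are not, and their reading is None.
At some moment in a run one of dish1, dish2, dish3, dish4 may be knocked a few centimetres aside while the robot is not near it.
Once in a run the grip may slacken for a moment while it holds something.
It also fails if it takes over 210 s, if anything falls off the work surface, if the arm or the gripper's body presses on something with over 40 N, if the wrist force passes 120 N, or if a joint passes its speed limit or range.

### The arm

A 6-joint arm with a two-finger parallel gripper is mounted at the origin on a cart in front of the work surface, level with it; the furniture and walls round the work are solid. World frame = base frame: x ahead of the robot, y to its left, z up, the work surface at z = 0. Lengths are in mm, angles in rad, forces in N, time in s.
With the tool pointing down it reaches from about 375 to 925 mm from the base axis. Payload 5.7 kg.
Tool frame: the origin (TCP) lies midway between the tips of the shut fingers; the grasp point (between the pads) lies 19 mm behind it; z points along the fingers, y is the line along which they close (so a half turn about z gives the same grasp; the last joint's range is limited). The gripper opens to 88 mm and grips with 3 to 60 N. Pads are 20 mm wide; open, the fingers measure 115 mm over their backs; the gripper's body (75 mm by 178 mm) begins 61 mm behind the grasp point.
Start: joints at [1.183, 0.359, 1.51, -0, 1.272, -0.115], TCP at [161.651, 577.781, 222.623] pointing down, gripper open.
Joint ranges: [-2.97, 2.97], [-1.01, 2.36], [0.21, 2.38], [-0.96, 4.11], [0.2, 2.71], [-2.98, 2.98]. Speed limits (rad/s): [2.39, 2.39, 3.14, 3.14, 3.14, 3.14].

### API

Orientations are given as a unit quaternion [w, x, y, z].
In Python, from bench import state, grab_frame, camera_info, sign_off gives the robot as it stands.
- The arm moves only by the tool play_rows, never from a script. Its argument "moves" is a list of rows, each a list of 2 entries, a list of its own where there are three numbers: the shift along the world's x, y, z in m, then the turn, a rotation vector about the world's x, y, z in rad. In form: [[[dx, dy, dz], [ax, ay, az]], ...]. A call has exactly 5 rows; each row is the pose to reach, as a shift and turn from the pose commanded when the call began; what a row does not reach only later rows make up. A row lasts 1/8 s, in which the tool goes at most 62.5 mm and 10.7 degrees, less where a joint would pass 70% of its speed; a pose out of reach is approached as far as the arm can. A call with a gripper value outside its range is refused whole. "fingers" is the opening in per cent of the stroke, from 0 (shut) to 100 (fully open), set as the call begins (left out, the last holds). The fingers move at their own pace and stop on an object; "squeeze" is the grip in N (left out, the last holds). Time passes only in rows, so rows that repeat a pose let the fingers close, or fill a call up. It gives the time, the measured TCP pose, the force, the opening and the grip force at its end, in the units of the state.
- state(): the state, without advancing time (a new reading comes with each control period).
- grab_frame(name): name is "scene" or "top" or "wrist"; returns the picture (420x560x3 uint8, blue, green, red); there is no depth.
- camera_info(name): a dict with "fx", "fy", "cx", "cy" (pixels), "rvec" (rotation vector, rad) and "tvec" (3), from world to camera coordinates, as OpenCV has them. Camera axes: x right, y down, z forward; pixel columns grow to the right and rows downward; lengths in mm; the calibration is good to about 2 mm. A picture is of the moment at which its call begins: read the wrist's pose just before it. camera_info takes no time and is no camera call; for the wrist camera it gives the pose at the moment of the call.
- sign_off(): hands the job in; it is judged then, once.
The state is a dict: "t": time; "qpos": joint angles; "qvel": joint speeds; "joint_torque": joint torques, N m; "tool_pos": TCP position; "orientation": TCP orientation; "contact_force": force on the tool from outside, world axes, zero at the start; "ft_torque": the same for the moment, N m; "grip_width": finger opening in mm; "grip_force": force on a finger pad.
Only numpy, scipy, OpenCV 4.12 (cv2) and the standard library are available. Lean on these libraries where they do the work, as an engineer would, in place of code of your own. Each camera call takes 0.05 s, during which the arm holds its last target. There are 200 camera calls.

## Working session

There is one attempt and no reset: what is moved stays moved. The work goes in short steps, Python scripts to look and compute and a tool call to move; the robot and the scene stay as the last step left them, time stands still between calls to the robot, and variables do not carry over. Pictures are saved under pics/ and viewed, at most 14 in all, crops included, and the job is handed in when it is done.

Besides the shell and the picture viewer there is one more tool, called after "Call:" in YAML: its name, and indented under it one key for each argument. play_rows: Moves the arm, as the interface text tells. Its arguments: {"type":"object","properties":{"moves":{"type":"array"},"fingers":{"type":"number"},"squeeze":{"type":"number"}},"required":["moves"]}

```bash
mkdir -p pics; ls; cat > h.py <<'E'
import numpy as np, cv2
from bench import state, grab_frame, camera_info, sign_off
def cam(n):
    c=camera_info(n); R=cv2.Rodrigues(np.array(c["rvec"],float))[0]; t=np.array(c["tvec"],float).ravel()
    K=np.array([[c["fx"],0,c["cx"]],[0,c["fy"],c["cy"]],[0,0,1]]); return K,R,t
def ray(C,uv,z):
    K,R,t=C; d=R.T@np.linalg.inv(K)@np.array([uv[0],uv[1],1.]); o=-R.T@t
    return o+d*(z-o[2])/d[2]
def proj(C,p):
    K,R,t=C; q=K@(R@np.array(p,float)+t); return q[:2]/q[2]
E
python3 - <<'E'
from h import *
for n in("top","scene"):
    cv2.imwrite(f"pics/{n}0.png",cv2.resize(grab_frame(n),(784,588),interpolation=cv2.INTER_CUBIC))
    K,R,t=cam(n); print(n,K[0,0],-R.T@t, R[2])
s=state(); print(s)
E
```

```text
pics
top 537.6423303211124 [-375.07353284 -130.4108293  1684.48620567] [ 0.49450455  0.07874309 -0.86560082]
scene 471.1627424589703 [ 120.10627195  890.30334515 1116.40245931] [ 0.2979496  -0.62910068 -0.71795429]
{'t': 0.1, 'qpos': array([ 1.18290678e+00,  3.59386887e-01,  1.51130723e+00, -1.37938945e-05,
        1.27253968e+00, -1.15118603e-01]), 'qvel': array([-0.00071182, -0.00284203, -0.00109188, -0.0011827 ,  0.00043489,
       -0.00155462]), 'joint_torque': array([-7.47420690e-04, -5.16359568e+01, -2.71404952e+01,  6.76169037e-02,
        2.75375205e-02,  1.28469830e-05]), 'tool_pos': array([161.42431107, 577.22480913, 221.92757827]), 'orientation': array([-1.97824710e-04,  1.35960989e-01,  9.90713852e-01, -7.96395476e-04]), 'contact_force': array([ 0.18913812,  0.22924909, -0.06316844]), 'ft_torque': array([ 0.00564768,  0.01040657, -0.03455509]), 'grip_force': 0.0, 'grip_width': 87.80545877313111}
```

View pics/top0.png

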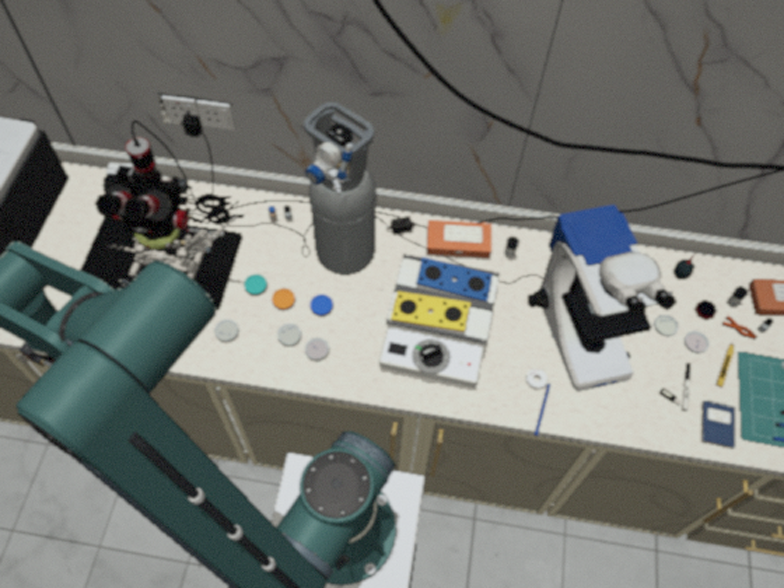

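View pics/scene0.png

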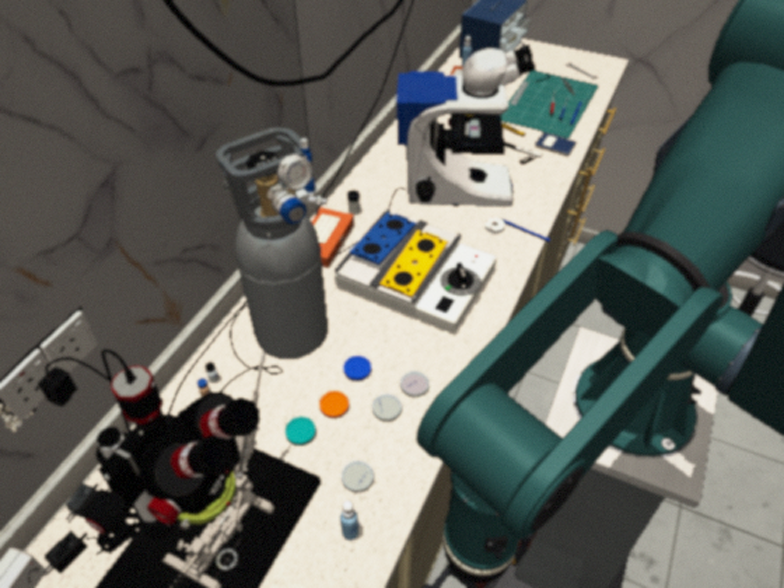

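The pictures show three pale dishes (top: (227,330), (289,334), (317,349)), with the blue, orange and turquoise look-alikes behind them. The blue plate is in the far lane and the yellow one in the near lane, and the dial is at about (431,353).

```bash
python3 - <<'E'
from h import *
T=cam("top");S=cam("scene")
def r(C,l,z):
    for n,u in l: print(n,np.round(ray(C,(u[0]/1.4,u[1]/1.4),z),0))
r(T,[("d1",(227,330)),("d2",(289,334)),("d3",(317,349)),("blue",(321,305)),("reel",(538,379))],10)
r(S,[("d1",(358,475)),("d2",(387,407)),("d3",(414,384)),("blue",(357,367))],10)
r(T,[("yL",(408,306)),("yR",(458,314)),("bL",(433,272)),("bR",(480,282))],70)
r(S,[("yL",(403,278)),("yR",(426,245)),("bL",(370,249)),("bR",(397,221))],70)
r(T,[("dial",(431,353))],80); r(S,[("dial",(460,273))],80)
K,R,t=cam("wrist"); print(K,-R.T@t,R)
E
```

```text
d1 [427. 379.  10.]
d2 [443. 224.  10.]
d3 [414. 146.  10.]
blue [538. 163.  10.]
reel [ 428. -398.   10.]
d1 [425. 380.  10.]
d2 [441. 225.  10.]
d3 [415. 151.  10.]
blue [540. 163.  10.]
yL [540. -60.  70.]
yR [ 539. -184.   70.]
bL [ 649. -107.   70.]
bR [ 640. -227.   70.]
yL [538. -62.  70.]
yR [ 534. -185.   70.]
bL [ 647. -116.   70.]
bR [ 632. -234.   70.]
dial [ 418. -133.   80.]
dial [ 425. -122.   80.]
[[301.43764481   0.         281.51049706]
 [  0.         301.43764481 208.12354522]
 [  0.           0.           1.        ]] [ 88.75553883 598.14490291 384.68517664] [[ 0.26913711  0.96310004 -0.00187979]
 [ 0.92568212 -0.25814096  0.27654269]
 [ 0.26585302 -0.07616799 -0.9609998 ]]
```

Call:
play_rows:
  moves:
    - [[0.035,-0.035,0.005],[0,0,0.02]]
    - [[0.07,-0.07,0.01],[0,0,0.04]]
    - [[0.105,-0.105,0.015],[0,0,0.06]]
    - [[0.14,-0.14,0.02],[0,0,0.08]]
    - [[0.17,-0.177,0.02],[0,0,0.1]]

```text
t: 0.72
tool_pos: [332.9, 399.7, 242.8]
orientation: [0.0, 0.086, 0.996, 0.0]
contact_force: [0.5, 0.7, 0.4]
grip_width: 87.7
grip_force: 0.0
```

Call:
play_rows:
  moves:
    - [[0.025,-0.05,0.005],[0,0,0.02]]
    - [[0.05,-0.1,0.01],[0,0,0.04]]
    - [[0.075,-0.15,0.015],[0,0,0.06]]
    - [[0.09,-0.2,0.02],[0,0,0.08]]
    - [[0.1,-0.25,0.02],[0,0,0.1]]

```text
t: 1.35
tool_pos: [432.3, 149.1, 262.8]
orientation: [0.0, 0.036, 0.999, -0.0]
contact_force: [0.5, 0.3, 0.1]
grip_width: 87.6
grip_force: 0.0
```

Call:
play_rows:
  moves:
    - [[0.015,-0.06,0],[0,0,0.02]]
    - [[0.03,-0.12,0],[0,0,0.04]]
    - [[0.05,-0.18,0],[0,0,0.07]]
    - [[0.07,-0.24,0],[0,0,0.072]]
    - [[0.09,-0.28,0],[0,0,0.072]]

```text
t: 1.98
tool_pos: [521.7, -131.9, 262.4]
orientation: [-0.0, 0.001, 1.0, -0.0]
contact_force: [0.9, 1.0, 0.7]
grip_width: 87.6
grip_force: 0.0
```

```bash
python3 - <<'E'
from h import *
C=cam("wrist"); f=grab_frame("wrist"); s=state(); print(s["t"],s["tool_pos"],s["orientation"],s["qpos"])
np.savez("w1.npz",K=C[0],R=C[1],t=C[2],f=f)
cv2.imwrite("pics/w1.png",cv2.resize(f,(784,588),interpolation=cv2.INTER_CUBIC))
E
```

```text
2.025 [ 524.89458069 -136.57011821  262.40460159] [ 0.00124442  0.00184844  0.99999518 -0.00216041] [-0.37972571  0.23882694  1.58330649 -0.00320144  1.31555305 -1.94602289]
```

View pics/w1.png

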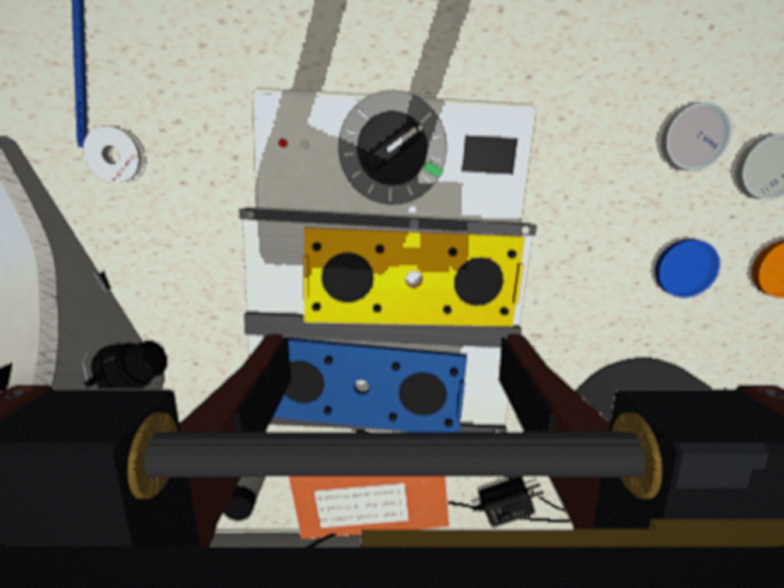

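The wrist view shows the yellow hole at (413,278) and the blue hole at (361,386). The dial is at (393,147), with the green mark at (433,170). The front rail runs from (243,213) to (534,230). Yellow has to go to −y and blue to +y.

```bash
python3 - <<'E'
from h import *
d=np.load("w1.npz"); C=(d["K"],d["R"],d["t"]); f=d["f"]
g=lambda u,z:np.round(ray(C,(u[0]/1.4,u[1]/1.4),z),1)
for n,u,z in [("railL",(243,213),69),("railR",(534,230),69),("rail2L",(247,322),69),("rail2R",(520,334),69),
 ("yhole",(413,278),72),("yDiscL",(347,277),72),("yDiscR",(479,281),70),("yLip",(517,283),76),("yend",(524,283),70),
 ("bhole",(361,386),72),("bDiscR",(423,393),75),("bLip",(461,400),85),("dial",(393,147),57),("mark",(427,167),55),("ptr",(418,130),83),("ptr0",(388,150),83),
 ("boxTL",(255,90),45),("boxTR",(534,107),45),("scopeEdge",(140,400),60),("scope",(55,300),40),("scope",(0,140),40),("scopeknob",(165,355),100),("reel",(112,155),14),("d3",(697,136),14),("d2",(770,167),14),("blue",(688,268),14)]: print(n,g(u,z))
hsv=cv2.cvtColor(f,cv2.COLOR_BGR2HSV)
for n,lo,hi in [("y",(20,120,80),(35,255,255)),("b",(100,120,50),(125,255,255)),("green",(45,100,60),(85,255,255))]:
    m=cv2.inRange(hsv,lo,hi); cs,_=cv2.findContours(m,cv2.RETR_EXTERNAL,cv2.CHAIN_APPROX_SIMPLE)
    for c in cs:
        if cv2.contourArea(c)>30: print(n,cv2.contourArea(c),np.round(np.array(cv2.minAreaRect(c)[0])*1.4), np.round(cv2.boxPoints(cv2.minAreaRect(c))*1.4).tolist())
E
```

```text
railL [ 480.3 -257.6   69. ]
railR [495.  -13.8  69. ]
rail2L [ 576.9 -263.8   69. ]
rail2R [588.9 -18.   69. ]
yhole [ 535.7 -115.5   72. ]
yDiscL [ 534.7 -172.4   72. ]
yDiscR [539.1 -58.   70. ]
yLip [539.3 -26.6  76. ]
yend [540.9 -18.7  70. ]
bhole [ 639.3 -162.8   72. ]
bDiscR [ 645.  -105.2   75. ]
bLip [646.5 -71.4  85. ]
dial [ 427.9 -132.4   57. ]
mark [ 443.8 -103.9   55. ]
ptr [ 417.  -113.3   83. ]
ptr0 [ 431.3 -136.2   83. ]
boxTL [ 382.5 -246.1   45. ]
boxTR [396. -15.  45.]
scopeEdge [ 660.5 -379.2   60. ]
scope [ 564.8 -455.9   40. ]
scope [ 420.5 -470.9   40. ]
scopeknob [ 594.7 -323.9  100. ]
reel [ 432.2 -393.3   14. ]
d3 [416.8 146.1  14. ]
d2 [444.3 219.6  14. ]
blue [540.8 161.4  14. ]
y 190.0 [652. 461.] [[644.0, 426.0], [661.0, 426.0], [661.0, 496.0], [644.0, 496.0]]
y 187.5 [135. 460.] [[126.0, 495.0], [129.0, 425.0], [144.0, 426.0], [141.0, 496.0]]
y 9944.0 [413. 278.] [[302.0, 322.0], [305.0, 228.0], [524.0, 234.0], [521.0, 328.0]]
b 6499.5 [369. 387.] [[272.0, 420.0], [280.0, 337.0], [466.0, 355.0], [458.0, 437.0]]
b 1378.0 [687. 267.] [[645.0, 270.0], [690.0, 225.0], [729.0, 265.0], [685.0, 309.0]]
b 569.0 [79. 72.] [[72.0, 0.0], [81.0, -0.0], [87.0, 144.0], [77.0, 144.0]]
green 57.0 [433. 169.] [[423.0, 168.0], [427.0, 162.0], [442.0, 169.0], [438.0, 176.0]]
```

```bash
python3 - <<'E'
from h import *
d=np.load("w1.npz"); W=(d["K"],d["R"],d["t"]); T=cam("top");S=cam("scene")
def tri(l):
    A=[];b=[]
    for C,u in l:
        K,R,t=C; P=K@np.c_[R,t]; u=np.array(u)/1.4
        for i in(0,1): r=P[i]-u[i]*P[2]; A.append(r[:3]);b.append(-r[3])
    return np.linalg.lstsq(np.array(A),np.array(b),rcond=None)[0].round(0)
print("knob",tri([(W,(155,358)),(T,(539,298))]))
print("head knob left", tri([(T,(553,250)),(S,(400,75))]))
print("cyl front", ray(T,(345/1.4,270/1.4),0))
print("scopebase nearleft at z40",ray(T,(585/1.4,385/1.4),30),ray(T,(553/1.4,300/1.4),60))
E
```

```text
knob [ 642. -382.   27.]
head knob left [ 631. -358.  352.]
cyl front [658.91993882 123.96146933   0.        ]
scopebase nearleft at z40 [ 422.03119557 -506.5757533    30.        ] [ 625.76590048 -413.09747732   60.        ]
```

Call:
play_rows:
  fingers: 0
  moves:
    - [[0.002,0.02,0],[0,0,-0.17]]
    - [[0.005,0.045,-0.01],[0,0,-0.34]]
    - [[0.01,0.07,-0.02],[0,0,-0.51]]
    - [[0.015,0.1,-0.03],[0,0,-0.68]]
    - [[0.019,0.134,-0.04],[0,0,-0.85]]

```text
t: 2.65
tool_pos: [540.4, 5.8, 222.0]
orientation: [-0.0, 0.415, 0.91, -0.0]
contact_force: [-0.2, 0.1, 1.1]
grip_width: 41.1
grip_force: 0.0
```

Call:
play_rows:
  moves:
    - [[0,0,-0.02],[0,0,-0.17]]
    - [[0,0,-0.05],[0,0,-0.34]]
    - [[0,0,-0.08],[0,0,-0.51]]
    - [[0,0,-0.1],[0,0,-0.68]]
    - [[0,0,-0.12],[0,0,-0.78]]

```text
t: 3.28
tool_pos: [540.1, 5.1, 101.6]
orientation: [-0.0, 0.729, 0.684, -0.0]
contact_force: [-0.0, 0.2, 0.7]
grip_width: 0.6
grip_force: 0.0
```

```bash
python3 - <<'E'
from h import *
C=cam("wrist"); f=grab_frame("wrist"); s=state(); print(s["t"],s["tool_pos"],s["orientation"],s["qpos"],s["contact_force"],s["grip_width"])
cv2.imwrite("pics/w2.png",cv2.resize(f,(784,588),interpolation=cv2.INTER_CUBIC))
E
```

```text
3.325 [538.48003594   5.20659879  99.35921227] [-0.00180064  0.73046757  0.68294332 -0.00151799] [-1.18629514e-01  4.19565421e-01  1.77347195e+00 -2.99358447e-07
  9.53265538e-01 -5.14070676e-02] [-0.4712865   0.35145838 -1.90506235] 0.4744310954376651
```

View pics/w2.png

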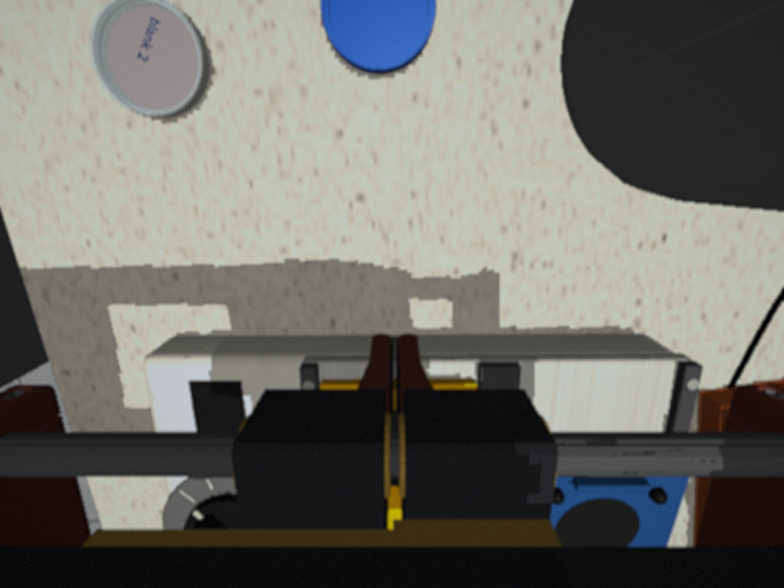

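The finger tips are lined up with the near lane's open +y end, about (395,335), and clear of the yellow plate's end. I'll go down and push.

Call:
play_rows:
  moves:
    - [[0.002,0,-0.012],[0,0,0]]
    - [[0.002,0,-0.024],[0,0,0]]
    - [[0.002,0,-0.035],[0,0,0]]
    - [[0.002,-0.004,-0.035],[0,0,0]]
    - [[0.002,-0.008,-0.035],[0,0,0]]

```text
t: 3.95
tool_pos: [542.9, -3.5, 67.8]
orientation: [0.0, 0.728, 0.686, 0.0]
contact_force: [0.0, 0.3, 0.2]
grip_width: 0.5
grip_force: 0.0
```

Call:
play_rows:
  moves:
    - [[0,-0.002,0],[0,0,0]]
    - [[0,-0.004,0],[0,0,0]]
    - [[0,-0.006,0],[0,0,0]]
    - [[0,-0.008,0],[0,0,0]]
    - [[0,-0.01,0],[0,0,0]]

```text
t: 4.58
tool_pos: [542.7, -13.0, 67.7]
orientation: [-0.0, 0.728, 0.685, 0.0]
contact_force: [0.6, 2.4, 0.4]
grip_width: 0.8
grip_force: 1.2
```

Call:
play_rows:
  moves:
    - [[0,-0.0015,0],[0,0,0]]
    - [[0,-0.003,0],[0,0,0]]
    - [[0,-0.0045,0],[0,0,0]]
    - [[0,-0.006,0],[0,0,0]]
    - [[0,-0.0075,0],[0,0,0]]

```text
t: 5.2
tool_pos: [542.7, -20.8, 67.6]
orientation: [-0.0, 0.728, 0.686, 0.0]
contact_force: [-0.2, 1.8, 0.4]
grip_width: 0.6
grip_force: 1.3
```

Call:
play_rows:
  moves:
    - [[0,-0.001,0],[0,0,0]]
    - [[0,-0.002,0],[0,0,0]]
    - [[0,-0.003,0],[0,0,0]]
    - [[0,-0.004,0],[0,0,0]]
    - [[0,-0.005,0],[0,0,0]]

```text
t: 5.82
tool_pos: [542.7, -25.8, 67.6]
orientation: [-0.0, 0.728, 0.686, -0.0]
contact_force: [-0.3, 3.1, 1.5]
grip_width: 0.6
grip_force: 1.3
```

Call:
play_rows:
  moves:
    - [[0,-0.001,0],[0,0,0]]
    - [[0,-0.002,0],[0,0,0]]
    - [[0,-0.003,0],[0,0,0]]
    - [[0,-0.004,0],[0,0,0]]
    - [[0,-0.005,0],[0,0,0]]

```text
t: 6.45
tool_pos: [542.6, -31.1, 67.6]
orientation: [0.0, 0.728, 0.686, -0.0]
contact_force: [-0.0, 0.3, -0.2]
grip_width: 0.3
grip_force: 0.0
```

```bash
python3 - <<'E'
from h import *
for n in("top","scene"):
    f=grab_frame(n); cv2.imwrite(f"pics/{n}1.png",f)
    hsv=cv2.cvtColor(f,cv2.COLOR_BGR2HSV)
    m=cv2.inRange(hsv,(20,120,80),(35,255,255)); c=max(cv2.findContours(m,0,2)[0],key=cv2.contourArea); print(n,cv2.boundingRect(c),cv2.contourArea(c))
f=cv2.imread("pics/scene1.png")[120:240,220:360]; g=cv2.imread("pics/top1.png")[170:280,250:380]
cv2.imwrite("pics/c1.png",np.hstack([cv2.resize(f,(420,360),interpolation=cv2.INTER_CUBIC),cv2.resize(g,(380,360),interpolation=cv2.INTER_CUBIC)]))
E
```

```text
top (286, 209, 56, 29) 961.0
scene (127, 337, 41, 37) 340.0
```

View pics/c1.png

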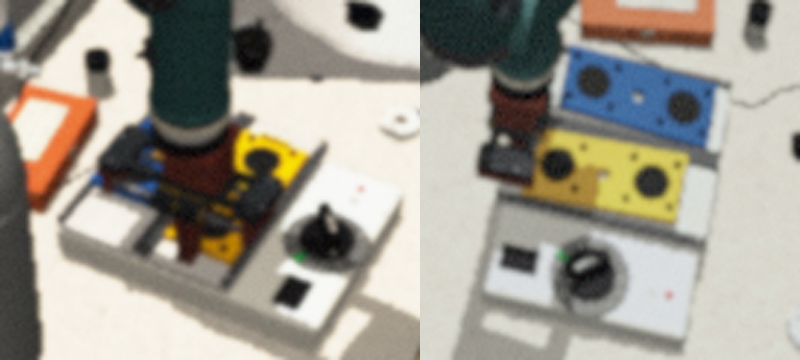

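The force has dropped to zero, so the plate has probably fallen over the pin. A small test push will tell.

Call:
play_rows:
  moves:
    - [[0,-0.0005,0],[0,0,0]]
    - [[0,-0.001,0],[0,0,0]]
    - [[0,-0.0015,0],[0,0,0]]
    - [[0,-0.002,0],[0,0,0]]
    - [[0,-0.0025,0],[0,0,0]]

```text
t: 7.18
tool_pos: [542.7, -33.3, 67.6]
orientation: [-0.0, 0.728, 0.686, -0.0]
contact_force: [-0.2, -0.6, -0.8]
grip_width: 0.4
grip_force: 0.0
```

Call:
play_rows:
  moves:
    - [[0,-0.0005,0],[0,0,0]]
    - [[0,-0.001,0],[0,0,0]]
    - [[0,-0.001,0],[0,0,0]]
    - [[0,-0.0015,0],[0,0,0]]
    - [[0,-0.0015,0],[0,0,0]]

```text
t: 7.8
tool_pos: [542.6, -34.8, 67.6]
orientation: [-0.0, 0.728, 0.686, -0.0]
contact_force: [-0.0, 0.1, 0.1]
grip_width: 0.8
grip_force: 0.0
```

Call:
play_rows:
  moves:
    - [[0,0.008,0],[0,0,0]]
    - [[0,0.012,0.04],[0,0,0]]
    - [[0,0.012,0.1],[0,0,0]]
    - [[0.01,0,0.16],[0,0,0]]
    - [[0.02,-0.04,0.195],[0,0,0]]

```text
t: 8.43
tool_pos: [563.9, -73.5, 266.3]
orientation: [0.002, 0.727, 0.687, 0.001]
contact_force: [1.0, -0.1, 0.2]
grip_width: 0.3
grip_force: 0.0
```

Call:
play_rows:
  moves:
    - [[0.01,-0.06,0],[0,0,0]]
    - [[0.02,-0.11,0],[0,0,0]]
    - [[0.02,-0.14,0],[0,0,0]]
    - [[0.02,-0.14,0],[0,0,0]]
    - [[0.02,-0.14,0],[0,0,0]]

```text
t: 9.05
tool_pos: [582.4, -213.5, 262.4]
orientation: [-0.001, 0.728, 0.686, 0.0]
contact_force: [-0.0, 0.4, -0.2]
grip_width: 0.7
grip_force: 0.0
```

```bash
python3 - <<'E'
from h import *
C=cam("wrist"); f=grab_frame("wrist"); s=state(); print(s["t"],s["tool_pos"],s["qpos"],s["contact_force"])
np.savez("w3.npz",K=C[0],R=C[1],t=C[2],f=f)
cv2.imwrite("pics/w3.png",cv2.resize(f,(784,588),interpolation=cv2.INTER_CUBIC))
E
```

```text
9.1 [ 582.46303842 -213.23843302  262.47839231] [-4.62592038e-01  3.57163696e-01  1.41141403e+00  5.57557957e-04
  1.37391920e+00 -4.03537628e-01] [-0.75418282 -0.27253146 -0.07434232]
```

View pics/w3.png

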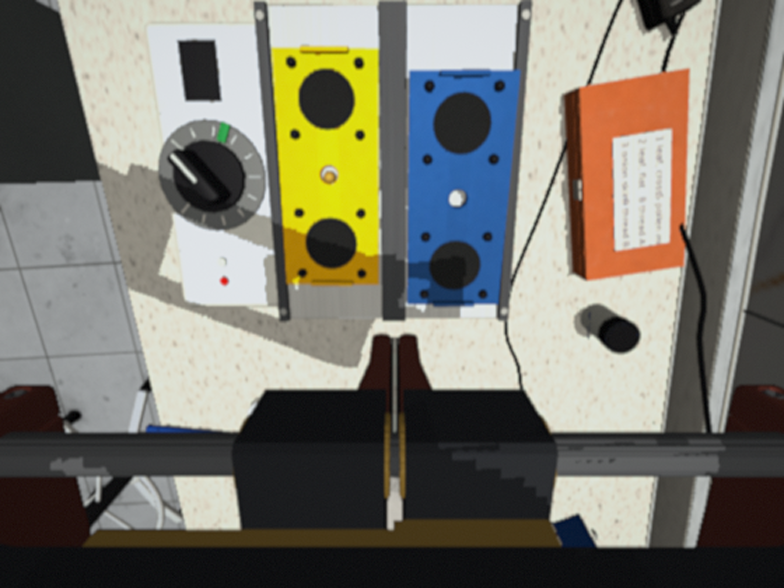

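The yellow plate is home: its brass pin shows at (329,175). The blue plate's hole is at (457,198), its near end at (455,302), and the pen still lies undisturbed.

```bash
python3 - <<'E'
from h import *
d=np.load("w3.npz"); C=(d["K"],d["R"],d["t"]); f=d["f"]
g=lambda u,z:np.round(ray(C,(u[0]/1.4,u[1]/1.4),z),1)
for n,u,z in [("pin",(329,173),73),("railN+",(260,3),69),("railN-",(284,319),69),("railF+",(526,3),69),("railF-",(502,319),69),
 ("yD+",(327,98),70),("yD-",(331,242),70),("ylip+",(325,48),76),("bhole",(457,198),72),("bD+",(462,123),80),("bD-",(455,264),72),("blow end",(455,304),66),("dial",(211,174),55),("mark",(223,139),55),("ptr out",(172,155),83),("bar",(203,176),83),("barend",(226,196),83)]: print(n,g(u,z))
E
```

```text
pin [ 534.6 -136.8   73. ]
railN+ [495.7 -14.1  69. ]
railN- [ 481.  -259.7   69. ]
railF+ [690.7 -25.8  69. ]
railF- [ 675.7 -271.2   69. ]
yD+ [538.4 -81.   70. ]
yD- [ 530.1 -192.9   70. ]
ylip+ [541.2 -48.1  76. ]
bhole [ 637.1 -162.7   72. ]
bD+ [ 640.8 -106.3   80. ]
bD- [ 634.4 -217.8   72. ]
blow end [ 634.4 -255.6   66. ]
dial [ 432.3 -131.6   55. ]
mark [ 447.2 -104.6   55. ]
ptr out [ 416.4 -116.3   83. ]
bar [ 437.5 -133.2   83. ]
barend [ 452.8 -149.4   83. ]
```

Call:
play_rows:
  moves:
    - [[0.02,-0.025,0],[0,0,0]]
    - [[0.04,-0.05,0],[0,0,0]]
    - [[0.05,-0.063,-0.03],[0,0,0]]
    - [[0.051,-0.063,-0.08],[0,0,0]]
    - [[0.051,-0.063,-0.12],[0,0,0]]

```text
t: 9.72
tool_pos: [633.6, -275.8, 141.0]
orientation: [-0.001, 0.727, 0.686, -0.0]
contact_force: [-0.4, 0.0, 0.7]
grip_width: 0.7
grip_force: 0.0
```

Call:
play_rows:
  moves:
    - [[0,0,-0.02],[0,0,0]]
    - [[0,0,-0.04],[0,0,0]]
    - [[0,0,-0.06],[0,0,0]]
    - [[0,0,-0.075],[0,0,0]]
    - [[0,0,-0.075],[0,0,0]]

```text
t: 10.35
tool_pos: [632.9, -277.2, 66.3]
orientation: [-0.001, 0.728, 0.686, -0.0]
contact_force: [-0.0, -0.4, -0.1]
grip_width: 0.8
grip_force: 0.0
```

Call:
play_rows:
  moves:
    - [[0,0.002,0],[0,0,0]]
    - [[0,0.004,0],[0,0,0]]
    - [[0,0.006,0],[0,0,0]]
    - [[0,0.008,0],[0,0,0]]
    - [[0,0.01,0],[0,0,0]]

```text
t: 10.98
tool_pos: [633.7, -267.6, 67.8]
orientation: [0.0, 0.728, 0.686, -0.0]
contact_force: [-0.7, 0.0, 0.0]
grip_width: 0.1
grip_force: 0.0
```

Call:
play_rows:
  moves:
    - [[0,0.0015,0],[0,0,0]]
    - [[0,0.003,0],[0,0,0]]
    - [[0,0.0045,0],[0,0,0]]
    - [[0,0.006,0],[0,0,0]]
    - [[0,0.0075,0],[0,0,0]]

```text
t: 11.6
tool_pos: [633.7, -260.3, 67.7]
orientation: [0.0, 0.728, 0.686, -0.0]
contact_force: [0.4, -2.3, -0.2]
grip_width: 0.7
grip_force: 1.2
```

Call:
play_rows:
  moves:
    - [[0,0.001,0],[0,0,0]]
    - [[0,0.002,0],[0,0,0]]
    - [[0,0.003,0],[0,0,0]]
    - [[0,0.004,0],[0,0,0]]
    - [[0,0.005,0],[0,0,0]]

```text
t: 12.22
tool_pos: [633.6, -254.7, 67.6]
orientation: [-0.0, 0.728, 0.686, 0.0]
contact_force: [0.3, 0.0, -0.4]
grip_width: 0.5
grip_force: 0.0
```

Call:
play_rows:
  moves:
    - [[0,0.001,0],[0,0,0]]
    - [[0,0.002,0],[0,0,0]]
    - [[0,0.003,0],[0,0,0]]
    - [[0,0.004,0],[0,0,0]]
    - [[0,0.005,0],[0,0,0]]

```text
t: 12.85
tool_pos: [633.7, -250.5, 67.6]
orientation: [0.0, 0.728, 0.686, -0.0]
contact_force: [-0.4, -0.8, -0.3]
grip_width: 0.1
grip_force: 0.8
```

Call:
play_rows:
  moves:
    - [[0,0.001,0],[0,0,0]]
    - [[0,0.002,0],[0,0,0]]
    - [[0,0.003,0],[0,0,0]]
    - [[0,0.004,0],[0,0,0]]
    - [[0,0.005,0],[0,0,0]]

```text
t: 13.48
tool_pos: [633.7, -246.6, 67.7]
orientation: [0.001, 0.728, 0.686, -0.001]
contact_force: [-0.4, -7.9, -2.4]
grip_width: -0.0
grip_force: 3.9
```

Resistance has come up at the home position. I'll back off and look.

Call:
play_rows:
  fingers: 100
  moves:
    - [[0,-0.006,0],[0,0,0]]
    - [[0,-0.012,0.02],[0,0,0]]
    - [[0,-0.012,0.08],[0,0,0]]
    - [[-0.01,0,0.14],[0,0,0]]
    - [[-0.02,0.01,0.195],[0,0,0]]

```text
t: 14.1
tool_pos: [613.4, -234.5, 264.7]
orientation: [-0.0, 0.728, 0.686, 0.001]
contact_force: [0.8, -0.8, -0.2]
grip_width: 47.4
grip_force: 0.0
```

Call:
play_rows:
  moves:
    - [[-0.01,0.01,0],[0,0,0]]
    - [[-0.03,0.03,0],[0,0,0]]
    - [[-0.03,0.03,0],[0,0,0]]
    - [[-0.03,0.03,0],[0,0,0]]
    - [[-0.03,0.03,0],[0,0,0]]

```text
t: 14.72
tool_pos: [584.2, -205.7, 262.0]
orientation: [-0.0, 0.728, 0.685, -0.0]
contact_force: [0.8, -0.5, -0.1]
grip_width: 87.7
grip_force: 0.0
```

```bash
python3 - <<'E'
from h import *
C=cam("wrist"); f=grab_frame("wrist"); s=state(); print(s["t"],s["tool_pos"],s["grip_width"])
np.savez("w4.npz",K=C[0],R=C[1],t=C[2],f=f)
cv2.imwrite("pics/w4.png",cv2.resize(f,(784,588),interpolation=cv2.INTER_CUBIC))
t=grab_frame("top"); np.save("t4.npy",t)
E
```

```text
14.775 [ 584.09645255 -205.71819219  262.06561883] 87.82293960645245
```

View pics/w4.png

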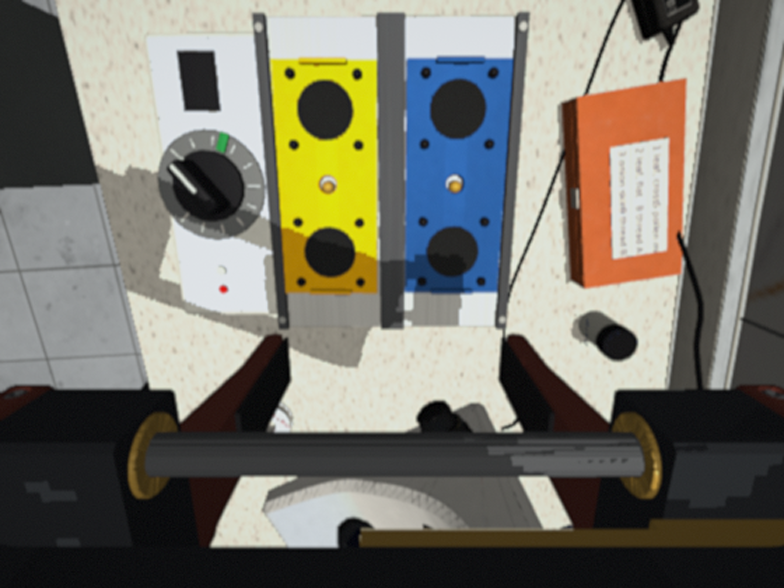

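Both brass pins show, at (327,184) and (455,184), so both plates are home and flat. I'll take the seat positions, then go and view the dishes.

Call:
play_rows:
  moves:
    - [[-0.03,0.04,0.01],[0,0,0]]
    - [[-0.06,0.08,0.02],[0,0,0]]
    - [[-0.095,0.12,0.03],[0,0,0]]
    - [[-0.12,0.17,0.038],[0,0,0]]
    - [[-0.13,0.22,0.038],[0,0,0]]

```text
t: 15.45
tool_pos: [453.0, 15.8, 301.4]
orientation: [0.001, 0.728, 0.685, 0.0]
contact_force: [0.7, 0.4, -0.2]
grip_width: 87.8
grip_force: 0.0
```

Call:
play_rows:
  moves:
    - [[0,0.05,0],[0,0,0]]
    - [[0,0.1,0],[0,0,0]]
    - [[0,0.15,0],[0,0,0]]
    - [[0,0.18,0],[0,0,0]]
    - [[0,0.18,0],[0,0,0]]

```text
t: 16.08
tool_pos: [453.9, 196.4, 300.5]
orientation: [-0.0, 0.727, 0.687, 0.0]
contact_force: [0.1, -0.8, -0.1]
grip_width: 87.9
grip_force: 0.0
```

```bash
python3 - <<'E'
from h import *
d=np.load("w4.npz"); C=(d["K"],d["R"],d["t"])
g=lambda u,z:np.round(ray(C,(u[0]/1.4,u[1]/1.4),z),1)
gray=cv2.cvtColor(d["f"],cv2.COLOR_BGR2GRAY); m=cv2.inRange(gray,0,45)
for c in cv2.findContours(m,0,2)[0]:
    if 600<cv2.contourArea(c)<1600: e=cv2.fitEllipse(c); print("disc",np.array(e[0])*1.4,e[1],np.round(ray(C,e[0],70),1))
for n,u,z in [("ys1",(325,109),70),("ys2",(330,251),70),("bs1",(458,108),70),("bs2",(452,251),70),("pinN",(327,182),73),("pinF",(454,182),73),("dial",(211,184),55),("mark",(221,149),55)]: print(n,g(u,z))
C=cam("wrist"); f=grab_frame("wrist"); s=state(); print(s["t"],s["tool_pos"])
np.savez("w5.npz",K=C[0],R=C[1],t=C[2],f=f)
cv2.imwrite("pics/w5.png",cv2.resize(f,(784,588),interpolation=cv2.INTER_CUBIC))
E
```

```text
disc [329.11806946 252.19847717] (31.983190536499023, 34.211063385009766) [ 529.5 -193.9   70. ]
disc [451.22096558 252.20300598] (33.32705307006836, 36.05514907836914) [ 633.4 -200.1   70. ]
disc [571.77071533 184.99405518] (9.168591499328613, 145.68869018554688) [ 732.7 -150.4   70. ]
disc [324.46420593 109.11757355] (35.959625244140625, 39.53376770019531) [537.5 -81.3  70. ]
disc [457.3812561  108.31461792] (37.243167877197266, 40.522525787353516) [640.7 -86.9  70. ]
disc [196.09529724  61.10457077] (22.66888999938965, 213.60255432128906) [444.1 -42.   70. ]
disc [662.86932373  24.08436432] (38.65325164794922, 61.592506408691406) [793.5 -38.4  70. ]
ys1 [537.9 -81.2  70. ]
ys2 [ 530.4 -192.9   70. ]
bs1 [641.2 -86.7  70. ]
bs2 [ 634.  -199.1   70. ]
pinN [ 534.2 -136.    73. ]
pinF [ 636.5 -142.2   73. ]
dial [ 432.8 -132.1   55. ]
mark [ 446.2 -104.6   55. ]
16.125 [453.81867058 195.09313615 300.44100062]
```

View pics/w5.png

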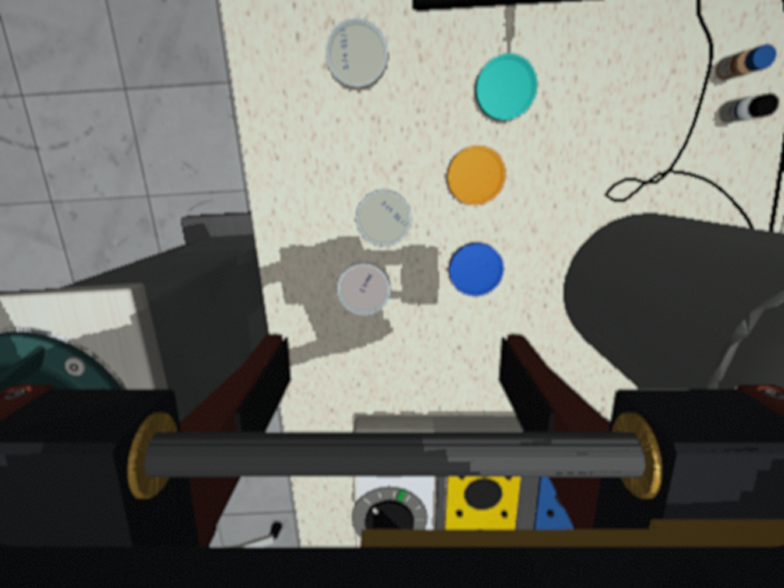

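Three dishes are there: (357,54), (383,217) and (364,289). The look-alikes stand to their right, and there is no fourth dish.

```bash
python3 - <<'E'
from h import *
d=np.load("w5.npz"); C=(d["K"],d["R"],d["t"])
for u in [(357,54),(383,217),(364,289)]: print(np.round(ray(C,(u[0]/1.4,u[1]/1.4),12),1))
s=state(); print(s["qpos"])
E
```

```text
[428.9 380.7  12. ]
[443.9 225.   12. ]
[417.7 147.1  12. ]
[ 2.66401682e-01  1.37528381e-01  1.61826874e+00 -4.32117726e-04
  1.38624289e+00  3.24522191e-01]
```

Call:
play_rows:
  moves:
    - [[-0.015,-0.02,-0.05],[0,0,0]]
    - [[-0.03,-0.04,-0.11],[0,0,0]]
    - [[-0.036,-0.048,-0.17],[0,0,0]]
    - [[-0.036,-0.048,-0.22],[0,0,0]]
    - [[-0.036,-0.048,-0.25],[0,0,0]]

```text
t: 16.75
tool_pos: [416.5, 144.9, 48.7]
orientation: [-0.001, 0.729, 0.685, -0.001]
contact_force: [0.1, 0.1, -0.6]
grip_width: 88.0
grip_force: 0.0
```

```bash
python3 - <<'E'
from h import *
C=cam("wrist"); f=grab_frame("wrist"); s=state(); print(s["t"],s["tool_pos"])
# dish ring relative: project expected rim & fingers' midpoint
cv2.imwrite("pics/w6.png",cv2.resize(f,(784,588),interpolation=cv2.INTER_CUBIC))
print(proj(C,s["tool_pos"])*1.4, proj(C,[417.7,147.1,14])*1.4)
E
```

```text
16.8 [415.06550296 144.63648327  46.48401977]
[390.20050834 356.49475602] [395.92904355 323.85954513]
```

View pics/w6.png

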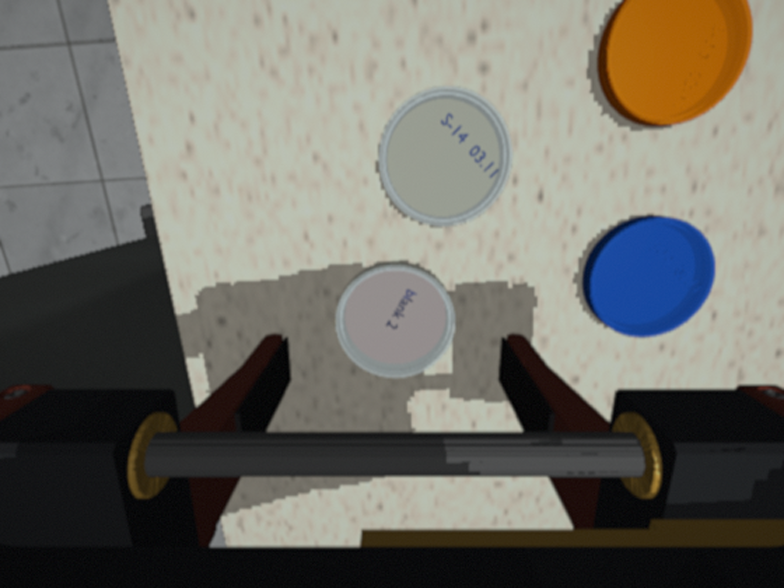

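The dish is centred between the fingers, at (395,320). I'll go down and grip.

Call:
play_rows:
  moves:
    - [[0,0.001,-0.015],[0,0,0]]
    - [[0,0.001,-0.03],[0,0,0]]
    - [[0,0.001,-0.04],[0,0,0]]
    - [[0,0.001,-0.046],[0,0,0]]
    - [[0,0.001,-0.046],[0,0,0]]

```text
t: 17.42
tool_pos: [417.7, 147.5, 4.7]
orientation: [-0.0, 0.728, 0.685, -0.0]
contact_force: [0.1, 0.6, 0.1]
grip_width: 87.6
grip_force: 0.0
```

Call:
play_rows:
  fingers: 55
  squeeze: 15
  moves:
    - [[0,0,0],[0,0,0]]
    - [[0,0,0],[0,0,0]]
    - [[0,0,0],[0,0,0]]
    - [[0,0,0],[0,0,0]]
    - [[0,0,0],[0,0,0]]

```text
t: 18.05
tool_pos: [417.7, 147.8, 4.8]
orientation: [-0.0, 0.728, 0.686, 0.0]
contact_force: [-0.9, 0.9, 3.1]
grip_width: 54.8
grip_force: 15.0
```

Call:
play_rows:
  moves:
    - [[0,0,0.01],[0,0,0]]
    - [[0,0,0.04],[0,0,0]]
    - [[0,0,0.08],[0,0,0]]
    - [[0,-0.01,0.12],[0,0,0]]
    - [[0.005,-0.03,0.14],[0,0,0]]

```text
t: 18.68
tool_pos: [423.3, 118.0, 147.2]
orientation: [0.001, 0.728, 0.686, 0.001]
contact_force: [0.6, -0.3, -1.0]
grip_width: 54.5
grip_force: 15.0
```

Call:
play_rows:
  moves:
    - [[0.01,-0.03,0],[0,0,0]]
    - [[0.02,-0.07,0],[0,0,0]]
    - [[0.04,-0.11,0],[0,0,0]]
    - [[0.06,-0.14,0],[0,0,0]]
    - [[0.08,-0.165,0],[0,0,0]]

```text
t: 19.3
tool_pos: [503.0, -48.6, 145.2]
orientation: [0.0, 0.728, 0.685, 0.0]
contact_force: [0.3, 0.6, -0.3]
grip_width: 54.2
grip_force: 15.0
```

Call:
play_rows:
  moves:
    - [[0.02,-0.02,0],[0,0,0]]
    - [[0.03,-0.03,-0.01],[0,0,0]]
    - [[0.035,-0.034,-0.025],[0,0,0]]
    - [[0.035,-0.034,-0.035],[0,0,0]]
    - [[0.035,-0.034,-0.035],[0,0,0]]

```text
t: 19.92
tool_pos: [535.7, -80.1, 108.2]
orientation: [-0.002, 0.728, 0.686, -0.001]
contact_force: [0.2, -0.2, -0.1]
grip_width: 54.7
grip_force: 15.0
```

```bash
python3 - <<'E'
from h import *
C=cam("wrist"); f=grab_frame("wrist"); s=state(); print(s["t"],s["tool_pos"],s["grip_width"])
np.savez("w7.npz",K=C[0],R=C[1],t=C[2],f=f)
cv2.imwrite("pics/w7.png",cv2.resize(f,(784,588),interpolation=cv2.INTER_CUBIC))
p=s["tool_pos"]
for a in range(0,360,90): print(a,proj(C,p+[30*np.cos(np.radians(a)),30*np.sin(np.radians(a)),10])*1.4)
E
```

```text
19.975 [536.37123533 -80.31834031 108.86075913] 54.60294506419993
0 [470.881847   366.02306645]
90 [390.38329471 297.64117875]
180 [319.74000507 373.87883799]
270 [399.25354318 435.47889528]
```

View pics/w7.png

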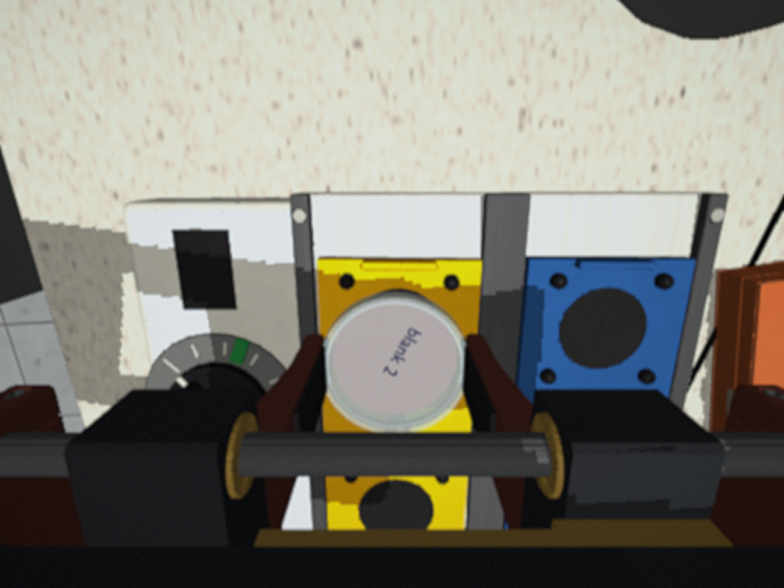

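The dish sits square in the grip, centred at (397,362). The seat's outer pegs are at (346,281) and (452,281).

```bash
python3 - <<'E'
from h import *
d=np.load("w7.npz"); C=(d["K"],d["R"],d["t"])
for n,u,z in [("p1",(346,281),75),("p2",(452,281),75),("b1",(558,281),75),("b2",(664,281),75),("b3",(547,376),75),("b4",(647,376),75),("dish",(397,362),119)]: print(n,np.round(ray(C,(u[0]/1.4,u[1]/1.4),z),1))
print(state()["tool_pos"])
E
```

```text
p1 [514.2 -54.   75. ]
p2 [565. -57.  75.]
b1 [615.7 -59.9  75. ]
b2 [666.3 -62.8  75. ]
b3 [ 612.5 -110.    75. ]
b4 [ 663.5 -113.    75. ]
dish [537.3 -76.9 119. ]
[536.37123533 -80.31834031 108.86075913]
```

Call:
play_rows:
  moves:
    - [[0,-0.002,-0.008],[0,0,0]]
    - [[0,-0.002,-0.016],[0,0,0]]
    - [[0,-0.002,-0.024],[0,0,0]]
    - [[0,-0.002,-0.03],[0,0,0]]
    - [[0,-0.002,-0.0345],[0,0,0]]

```text
t: 20.6
tool_pos: [537.5, -83.2, 74.6]
orientation: [-0.0, 0.728, 0.686, -0.0]
contact_force: [-2.9, 0.2, 10.8]
grip_width: 54.6
grip_force: 15.1
```

Call:
play_rows:
  fingers: 75
  moves:
    - [[0,0,0],[0,0,0]]
    - [[0,0,0],[0,0,0]]
    - [[0,0,0],[0,0,0]]
    - [[0,0,0],[0,0,0]]
    - [[0,0,0.01],[0,0,0]]

```text
t: 21.22
tool_pos: [537.0, -83.0, 85.0]
orientation: [-0.001, 0.728, 0.686, -0.0]
contact_force: [0.2, -0.0, 0.6]
grip_width: 65.7
grip_force: 0.0
```

Call:
play_rows:
  moves:
    - [[0,0,0.02],[0,0,0]]
    - [[0,0,0.05],[0,0,0]]
    - [[0,0,0.08],[0,0,0]]
    - [[-0.01,0.01,0.11],[0,0,0]]
    - [[-0.03,0.03,0.13],[0,0,0]]

```text
t: 21.85
tool_pos: [508.7, -53.6, 217.4]
orientation: [0.001, 0.728, 0.685, 0.001]
contact_force: [-0.0, -0.1, -0.5]
grip_width: 65.6
grip_force: 0.0
```

Call:
play_rows:
  fingers: 100
  moves:
    - [[-0.02,0.03,0],[0,0,0]]
    - [[-0.05,0.08,0],[0,0,0]]
    - [[-0.06,0.13,0],[0,0,0]]
    - [[-0.065,0.17,0],[0,0,0]]
    - [[-0.065,0.21,0],[0,0,0]]

```text
t: 22.48
tool_pos: [442.0, 158.1, 216.0]
orientation: [0.0, 0.728, 0.686, 0.0]
contact_force: [1.2, 0.1, -1.1]
grip_width: 87.4
grip_force: 0.0
```

Call:
play_rows:
  moves:
    - [[0,0.03,-0.01],[0,0,0]]
    - [[0,0.06,-0.04],[0,0,0]]
    - [[0,0.068,-0.08],[0,0,0]]
    - [[0,0.068,-0.12],[0,0,0]]
    - [[0,0.068,-0.13],[0,0,0]]

```text
t: 23.1
tool_pos: [441.0, 224.4, 83.8]
orientation: [-0.001, 0.728, 0.686, -0.002]
contact_force: [-0.3, 0.4, 0.5]
grip_width: 88.3
grip_force: 0.0
```

```bash
python3 - <<'E'
from h import *
C=cam("wrist"); f=grab_frame("wrist"); s=state(); print(s["t"],s["tool_pos"],s["grip_width"])
np.savez("w8.npz",K=C[0],R=C[1],t=C[2],f=f)
t=grab_frame("top")[190:290,120:380]
cv2.imwrite("pics/w8.png",np.vstack([cv2.resize(f,(400,300),interpolation=cv2.INTER_AREA)if 0 else cv2.resize(f,(800,600))[100:360],cv2.resize(t,(800,308),interpolation=cv2.INTER_CUBIC)]))
E
```

```text
23.15 [441.45201247 224.38646519  83.78162568] 87.81324951546495
```

View pics/w8.png

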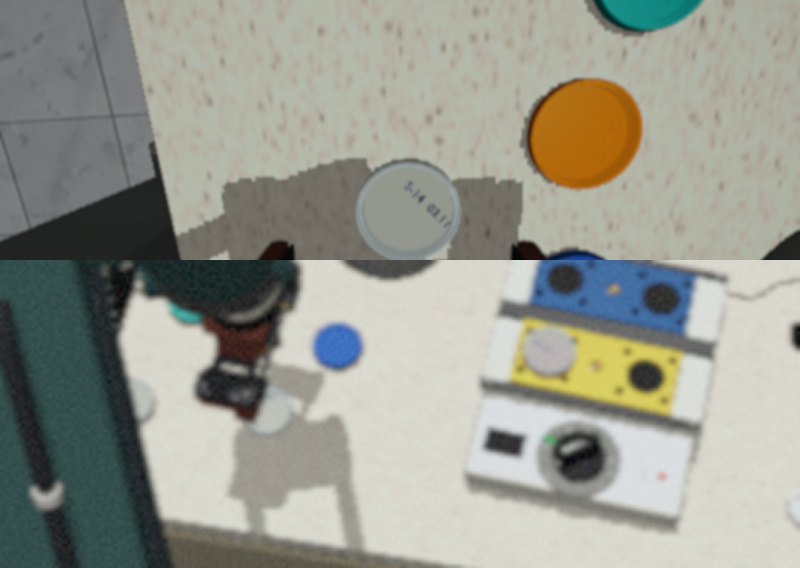

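Dish 3 sits in the yellow left seat. The next dish is at about (408,210) in this crop, between the fingers.

```bash
python3 - <<'E'
from h import *
d=np.load("w8.npz"); C=(d["K"],d["R"],d["t"])
print(ray(C,(408*.7,310*.7),14), state()["tool_pos"])
E
```

```text
[444.38166714 225.68457801  14.        ] [442.28870409 224.56185377  85.0169196 ]
```

Call:
play_rows:
  moves:
    - [[0.0015,0.002,-0.03],[0,0,0]]
    - [[0.0015,0.002,-0.055],[0,0,0]]
    - [[0.0015,0.002,-0.072],[0,0,0]]
    - [[0.0015,0.002,-0.08],[0,0,0]]
    - [[0.0015,0.002,-0.08],[0,0,0]]

```text
t: 23.82
tool_pos: [444.9, 226.9, 5.9]
orientation: [0.0, 0.728, 0.685, 0.001]
contact_force: [-0.3, 1.0, 0.5]
grip_width: 87.8
grip_force: 0.0
```

Call:
play_rows:
  fingers: 55
  moves:
    - [[0,0,0],[0,0,0]]
    - [[0,0,0],[0,0,0]]
    - [[0,0,0],[0,0,0]]
    - [[0,0,0],[0,0,0]]
    - [[0,0,0],[0,0,0]]

```text
t: 24.45
tool_pos: [444.2, 226.8, 5.3]
orientation: [-0.0, 0.728, 0.686, 0.0]
contact_force: [-0.9, -0.3, 3.9]
grip_width: 54.4
grip_force: 15.0
```

Call:
play_rows:
  moves:
    - [[0,0,0.01],[0,0,0]]
    - [[0,0,0.04],[0,0,0]]
    - [[0,-0.01,0.08],[0,0,0]]
    - [[0,-0.04,0.12],[0,0,0]]
    - [[0,-0.08,0.14],[0,0,0]]

```text
t: 25.08
tool_pos: [445.3, 146.6, 147.7]
orientation: [0.001, 0.727, 0.686, 0.002]
contact_force: [-0.1, 0.1, -1.2]
grip_width: 54.5
grip_force: 15.0
```

Call:
play_rows:
  moves:
    - [[0,-0.045,0],[0,0,0]]
    - [[0,-0.09,0],[0,0,0]]
    - [[0.005,-0.135,0],[0,0,0]]
    - [[0.02,-0.18,0],[0,0,0]]
    - [[0.04,-0.225,0],[0,0,0]]

```text
t: 25.7
tool_pos: [483.9, -79.6, 145.7]
orientation: [-0.0, 0.728, 0.685, 0.0]
contact_force: [0.3, 0.2, 0.0]
grip_width: 54.1
grip_force: 15.0
```

Call:
play_rows:
  moves:
    - [[0.02,-0.04,0],[0,0,0]]
    - [[0.035,-0.08,0],[0,0,0]]
    - [[0.044,-0.11,0],[0,0,0]]
    - [[0.044,-0.117,-0.02],[0,0,0]]
    - [[0.044,-0.117,-0.035],[0,0,0]]

```text
t: 26.32
tool_pos: [527.9, -195.7, 109.7]
orientation: [-0.0, 0.728, 0.685, -0.0]
contact_force: [-0.7, 0.8, -0.2]
grip_width: 54.4
grip_force: 15.0
```

```bash
python3 - <<'E'
from h import *
C=cam("wrist"); f=grab_frame("wrist"); s=state(); print(s["t"],s["tool_pos"],s["grip_width"],s["grip_force"])
np.savez("w9.npz",K=C[0],R=C[1],t=C[2],f=f)
cv2.imwrite("pics/w9.png",cv2.resize(f,(784,588),interpolation=cv2.INTER_CUBIC))
E
```

```text
26.375 [ 526.4643406  -194.50302245  107.74526386] 54.17295567720878 14.999911513295956
```

View pics/w9.png

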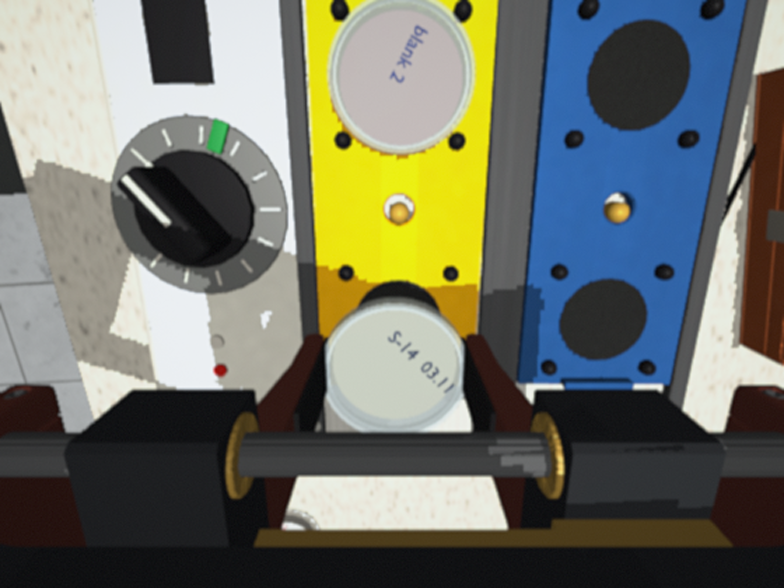

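The first dish is seated between its four pegs. The second one is centred at (397,367), and its seat's inner pegs are at (346,273) and (450,273). The dial is clear to see, with its axis near (200,205), the mark at (218,138) and the pointer end at (124,182).

```bash
python3 - <<'E'
from h import *
d=np.load("w9.npz"); C=(d["K"],d["R"],d["t"])
g=lambda u,z:np.round(ray(C,(u[0]/1.4,u[1]/1.4),z),1)
for n,u,z in [("p1",(346,273),75),("p2",(450,273),75),("b1",(559,272),75),("b2",(664,272),75),("b3",(549,367),75),("b4",(647,367),75),("dish",(397,367),118),
("skirt",(200,204),55),("skirtL",(112,204),55),("skirtR",(288,204),55),("skT",(205,115),55),("skB",(195,293),55),("markin",(215,151),55),("markout",(220,121),55),("ptr1",(124,182),83),("ptr2",(167,221),83),("tip",(124,182),70),("barA",(118,180),83),("barB",(225,250),83)]: print(n,g(u,z))
print(state()["tool_pos"])
E
```

```text
p1 [ 506.7 -166.    75. ]
p2 [ 556.7 -169.    75. ]
b1 [ 609.  -171.7   75. ]
b2 [ 659.3 -174.8   75. ]
b3 [ 606.2 -221.8   75. ]
b4 [ 656.4 -224.8   75. ]
dish [ 529.3 -195.9  118. ]
skirt [ 433.6 -130.4   55. ]
skirtL [ 389.1 -127.7   55. ]
skirtR [ 478.1 -133.1   55. ]
skT [443.9 -89.1  55. ]
skB [ 422.1 -176.8   55. ]
markin [ 445.8 -105.7   55. ]
markout [450.6 -92.2  55. ]
ptr1 [ 415.2 -117.8   83. ]
ptr2 [ 430.3 -135.5   83. ]
tip [ 407.1 -117.6   70. ]
barA [ 412.8 -116.8   83. ]
barB [ 453.9 -150.1   83. ]
[ 526.4643406  -194.50302245  107.74526386]
```

Call:
play_rows:
  moves:
    - [[0.0015,0.0015,-0.008],[0,0,0]]
    - [[0.0015,0.0015,-0.016],[0,0,0]]
    - [[0.0015,0.0015,-0.024],[0,0,0]]
    - [[0.0015,0.0015,-0.03],[0,0,0]]
    - [[0.0015,0.0015,-0.0345],[0,0,0]]

```text
t: 27.0
tool_pos: [529.6, -193.6, 75.3]
orientation: [-0.0, 0.728, 0.686, -0.0]
contact_force: [-1.2, 0.3, 11.1]
grip_width: 54.5
grip_force: 15.0
```

Call:
play_rows:
  fingers: 75
  moves:
    - [[0,0,0],[0,0,0]]
    - [[0,0,0],[0,0,0]]
    - [[0,0,0],[0,0,0]]
    - [[0,0,0],[0,0,0]]
    - [[0,0,0.01],[0,0,0]]

```text
t: 27.62
tool_pos: [529.0, -193.4, 85.4]
orientation: [-0.001, 0.728, 0.686, -0.0]
contact_force: [-0.1, 0.1, -0.1]
grip_width: 66.0
grip_force: 0.0
```

Call:
play_rows:
  moves:
    - [[0,0,0.02],[0,0,0]]
    - [[0,0,0.05],[0,0,0]]
    - [[0,0.02,0.08],[0,0,0]]
    - [[-0.02,0.06,0.11],[0,0,0]]
    - [[-0.05,0.11,0.13],[0,0,0]]

```text
t: 28.25
tool_pos: [480.7, -83.5, 217.8]
orientation: [0.002, 0.728, 0.685, 0.001]
contact_force: [0.3, -0.1, 0.6]
grip_width: 66.0
grip_force: 0.0
```

Call:
play_rows:
  fingers: 100
  moves:
    - [[-0.02,0.05,0],[0,0,0]]
    - [[-0.04,0.1,0],[0,0,0]]
    - [[-0.05,0.15,0],[0,0,0]]
    - [[-0.05,0.2,0],[0,0,0]]
    - [[-0.05,0.25,0],[0,0,0]]

```text
t: 28.88
tool_pos: [429.5, 167.9, 216.6]
orientation: [0.0, 0.728, 0.686, 0.001]
contact_force: [0.7, -0.3, -0.2]
grip_width: 88.0
grip_force: 0.0
```

Call:
play_rows:
  moves:
    - [[0,0.05,0],[0,0,0]]
    - [[0,0.1,-0.02],[0,0,0]]
    - [[0,0.14,-0.06],[0,0,0]]
    - [[0,0.14,-0.1],[0,0,0]]
    - [[0,0.14,-0.1],[0,0,0]]

```text
t: 29.5
tool_pos: [427.2, 305.5, 113.7]
orientation: [-0.001, 0.728, 0.686, -0.003]
contact_force: [-0.6, -0.7, 0.1]
grip_width: 87.7
grip_force: 0.0
```

```bash
python3 - <<'E'
from h import *
C=cam("wrist"); f=grab_frame("wrist"); s=state(); print(s["t"],s["tool_pos"],s["grip_width"])
np.savez("w10.npz",K=C[0],R=C[1],t=C[2],f=f)
g=cv2.medianBlur(cv2.cvtColor(f,cv2.COLOR_BGR2GRAY),3)
c=cv2.HoughCircles(g,cv2.HOUGH_GRADIENT,1,40,param1=100,param2=25,minRadius=25,maxRadius=50)
if c is not None:
    for x,y,r in c[0][:8]: print(x,y,r,f[int(y),int(x)] if y<420 else None,np.round(ray(C,(x,y),14),1))
cv2.imwrite("pics/w10.png",f)
E
```

```text
29.55 [428.71038765 305.88577424 115.44078502] 88.04114678065874
448.5 159.5 40.0 [136 142  13] [573.4 341.   14. ]
406.5 242.5 30.7 [  5 103 185] [541.7 265.5  14. ]
275.5 119.5 34.2 [146 157 153] [426.5 382.8  14. ]
```

```bash
python3 - <<'E'
from h import *
S=cam("scene")
f=cv2.imread("pics/scene0.png")
print(ray(S,(348/1.4,537/1.4),5),ray(S,(348/1.4,505/1.4),104))
E
```

```text
[388.94459775 488.45191508   5.        ] [389.62398498 477.64767732 104.        ]
```

Call:
play_rows:
  moves:
    - [[-0.001,0.035,0],[0,0,0]]
    - [[-0.002,0.065,-0.01],[0,0,0]]
    - [[-0.002,0.076,-0.03],[0,0,0]]
    - [[-0.002,0.076,-0.05],[0,0,0]]
    - [[-0.002,0.076,-0.06],[0,0,0]]

```text
t: 30.18
tool_pos: [427.4, 381.2, 55.0]
orientation: [-0.0, 0.728, 0.685, -0.001]
contact_force: [-0.6, 0.1, -0.3]
grip_width: 88.2
grip_force: 0.0
```

Call:
play_rows:
  moves:
    - [[0,0,-0.015],[0,0,0]]
    - [[0,0,-0.03],[0,0,0]]
    - [[0,0,-0.043],[0,0,0]]
    - [[0,0,-0.0505],[0,0,0]]
    - [[0,0,-0.0505],[0,0,0]]

```text
t: 30.8
tool_pos: [427.3, 382.0, 4.5]
orientation: [-0.0, 0.728, 0.686, -0.001]
contact_force: [-0.2, 0.3, -0.6]
grip_width: 87.7
grip_force: 0.0
```

Call:
play_rows:
  fingers: 55
  moves:
    - [[0,0,0],[0,0,0]]
    - [[0,0,0],[0,0,0]]
    - [[0,0,0],[0,0,0]]
    - [[0,0,0],[0,0,0]]
    - [[0,0,0],[0,0,0]]

```text
t: 31.42
tool_pos: [427.8, 382.4, 5.4]
orientation: [-0.0, 0.728, 0.686, 0.0]
contact_force: [-0.9, -0.4, 3.4]
grip_width: 54.5
grip_force: 15.0
```

Call:
play_rows:
  moves:
    - [[0,0,0.01],[0,0,0]]
    - [[0,0,0.04],[0,0,0]]
    - [[0,-0.01,0.08],[0,0,0]]
    - [[0,-0.04,0.12],[0,0,0]]
    - [[0,-0.08,0.14],[0,0,0]]

```text
t: 32.05
tool_pos: [428.9, 302.6, 147.9]
orientation: [0.001, 0.728, 0.686, 0.002]
contact_force: [1.6, 0.2, -1.1]
grip_width: 54.5
grip_force: 15.0
```

Call:
play_rows:
  moves:
    - [[0,-0.045,0],[0,0,0]]
    - [[0.002,-0.095,0],[0,0,0]]
    - [[0.005,-0.145,0],[0,0,0]]
    - [[0.01,-0.195,0],[0,0,0]]
    - [[0.015,-0.245,0],[0,0,0]]

```text
t: 32.67
tool_pos: [442.7, 55.7, 145.8]
orientation: [0.0, 0.728, 0.686, 0.0]
contact_force: [-0.1, -0.2, -0.6]
grip_width: 54.5
grip_force: 15.0
```

Call:
play_rows:
  moves:
    - [[0.01,-0.05,0],[0,0,0]]
    - [[0.02,-0.1,0],[0,0,0]]
    - [[0.045,-0.14,0],[0,0,0]]
    - [[0.075,-0.18,0],[0,0,0]]
    - [[0.11,-0.22,0],[0,0,0]]

```text
t: 33.3
tool_pos: [553.0, -164.2, 145.7]
orientation: [-0.0, 0.728, 0.685, 0.0]
contact_force: [1.3, 1.2, 0.1]
grip_width: 54.2
grip_force: 15.0
```

Call:
play_rows:
  moves:
    - [[0.035,-0.02,0],[0,0,0]]
    - [[0.065,-0.033,0],[0,0,0]]
    - [[0.079,-0.036,-0.01],[0,0,0]]
    - [[0.079,-0.036,-0.025],[0,0,0]]
    - [[0.079,-0.036,-0.035],[0,0,0]]

```text
t: 33.92
tool_pos: [629.3, -197.4, 108.2]
orientation: [-0.002, 0.728, 0.686, -0.001]
contact_force: [-0.3, -0.4, -0.2]
grip_width: 54.8
grip_force: 15.0
```

Call:
play_rows:
  moves:
    - [[0,0,0],[0,0,0]]
    - [[0,0,0],[0,0,0]]
    - [[0,0,0],[0,0,0]]
    - [[0,0,0],[0,0,0]]
    - [[0,0,0],[0,0,0]]

```text
t: 34.55
tool_pos: [631.8, -198.8, 110.4]
orientation: [0.0, 0.728, 0.686, 0.0]
contact_force: [0.7, 0.7, -0.4]
grip_width: 54.5
grip_force: 15.0
```

```bash
python3 - <<'E'
from h import *
C=cam("wrist"); f=grab_frame("wrist"); s=state(); print(s["t"],s["tool_pos"],s["grip_width"],s["grip_force"])
np.savez("w11.npz",K=C[0],R=C[1],t=C[2],f=f)
cv2.imwrite("pics/w11.png",cv2.resize(f,(784,588),interpolation=cv2.INTER_CUBIC))
E
```

```text
34.6 [ 631.75755413 -198.7875854   110.31918896] 54.38817462621157 14.996670656546485
```

View pics/w11.png

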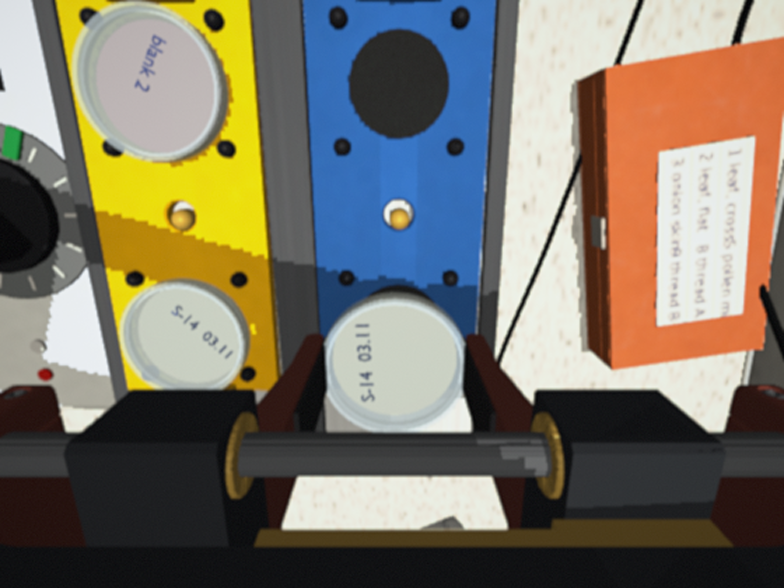

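Both yellow dishes are properly seated. The third dish is centred at (396,362), and its seat's inner pegs are at (346,278) and (450,278).

```bash
python3 - <<'E'
from h import *
d=np.load("w11.npz"); C=(d["K"],d["R"],d["t"])
g=lambda u,z:np.round(ray(C,(u[0]/1.4,u[1]/1.4),z),1)
p=(g((346,278),75)+g((450,278),75))/2; print("seat",p-[1.65,25.4,0],"dish",g((396,362),121))
E
```

```text
seat [ 633.8 -198.7   75. ] dish [ 633.  -195.6  121. ]
```

Call:
play_rows:
  moves:
    - [[0.001,-0.002,-0.008],[0,0,0]]
    - [[0.001,-0.002,-0.016],[0,0,0]]
    - [[0.001,-0.002,-0.024],[0,0,0]]
    - [[0.001,-0.002,-0.03],[0,0,0]]
    - [[0.001,-0.002,-0.0345],[0,0,0]]

```text
t: 35.22
tool_pos: [632.4, -200.6, 75.1]
orientation: [-0.0, 0.728, 0.686, -0.0]
contact_force: [-3.9, 2.1, 17.2]
grip_width: 54.5
grip_force: 15.1
```

Call:
play_rows:
  fingers: 75
  moves:
    - [[0,0,0],[0,0,0]]
    - [[0,0,0],[0,0,0]]
    - [[0,0,0],[0,0,0]]
    - [[0,0,0],[0,0,0]]
    - [[0,0,0.01],[0,0,0]]

```text
t: 35.85
tool_pos: [632.0, -200.4, 85.3]
orientation: [-0.001, 0.728, 0.686, -0.0]
contact_force: [-0.6, 0.7, 0.1]
grip_width: 66.0
grip_force: 0.0
```

Call:
play_rows:
  moves:
    - [[0,0,0.02],[0,0,0]]
    - [[0,0,0.05],[0,0,0]]
    - [[0,0,0.08],[0,0,0]]
    - [[-0.02,0,0.11],[0,0,0]]
    - [[-0.06,0,0.14],[0,0,0]]

```text
t: 36.48
tool_pos: [573.3, -201.0, 227.4]
orientation: [0.001, 0.728, 0.686, 0.0]
contact_force: [-0.3, -0.1, 0.2]
grip_width: 65.8
grip_force: 0.0
```

```bash
python3 - <<'E'
from h import *
C=cam("wrist"); f=grab_frame("wrist"); s=state(); print(s["t"],s["tool_pos"],s["grip_width"],s["qpos"])
np.savez("w12.npz",K=C[0],R=C[1],t=C[2],f=f); cv2.imwrite("pics/w12.png",f)
g=lambda u,z:np.round(ray(C,u,z),1)
g1=cv2.cvtColor(f,cv2.COLOR_BGR2GRAY)
c=cv2.HoughCircles(cv2.medianBlur(g1,3),cv2.HOUGH_GRADIENT,1,30,param1=100,param2=22,minRadius=22,maxRadius=50)
for x,y,r in c[0][:10]: print(x,y,r,g((x,y),84))
# dial: green mark & black knob & white pointer
d=np.load("w9.npz"); C=(d["K"],d["R"],d["t"]); f=d["f"]; hsv=cv2.cvtColor(f,cv2.COLOR_BGR2HSV)
m=cv2.inRange(hsv,(45,100,60),(85,255,255)); n,l,st,ce=cv2.connectedComponentsWithStats(m); i=1+st[1:,4].argmax(); print("mark",st[i],g(ce[i],55))
gr=cv2.cvtColor(f,cv2.COLOR_BGR2GRAY)
sub=np.zeros_like(gr); sub[112:170,82:130]=gr[112:170,82:130]; m=cv2.inRange(sub,150,255)
for c in cv2.findContours(m,0,2)[0]:
    if cv2.contourArea(c)>15: b=cv2.minAreaRect(c); print("ptr",np.array(b[0])*1.4,b[1],(cv2.boxPoints(b)*1.4).round().tolist())
E
```

```text
36.525 [ 569.1436399  -200.97491375  231.15749553] 65.80676723850739 [-0.4528584   0.35562468  1.49311038 -0.00162328  1.29085775 -0.39291535]
151.5 135.5 42.7 [ 449.4 -131.1   84. ]
337.5 194.5 28.2 [ 632.3 -202.    84. ]
236.5 79.5 32.0 [538.3 -85.   84. ]
238.5 195.5 27.9 [ 529.1 -196.9   84. ]
341.5 76.5 23.5 [636.9 -88.2  84. ]
477.5 233.5 49.4 [ 783.7 -254.5   84. ]
169.5 197.5 38.2 [ 456.9 -194.8   84. ]
mark [148  85  15  25 253] [448.  -98.9  55. ]
ptr [145.52006226 200.19771423] (46.690399169921875, 5.4929890632629395) [[120.0, 179.0], [126.0, 174.0], [171.0, 221.0], [165.0, 227.0]]
ptr [144.20002136 160.30002136] (10.60660171508789, 3.5355336666107178) [[137.0, 157.0], [141.0, 153.0], [151.0, 164.0], [148.0, 167.0]]
```

```bash
python3 - <<'E'
import cv2,numpy as np
f=cv2.imread("pics/w12.png")
a=cv2.resize(f[20:240,190:390],(545,600),interpolation=cv2.INTER_CUBIC)
b=cv2.resize(f[80:190,100:200],(255,280),interpolation=cv2.INTER_CUBIC); b=np.vstack([b,np.zeros((320,255,3),np.uint8)])
cv2.imwrite("pics/c12.png",np.hstack([a,b]))
E
```

```text
(no output)
```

View pics/c12.png

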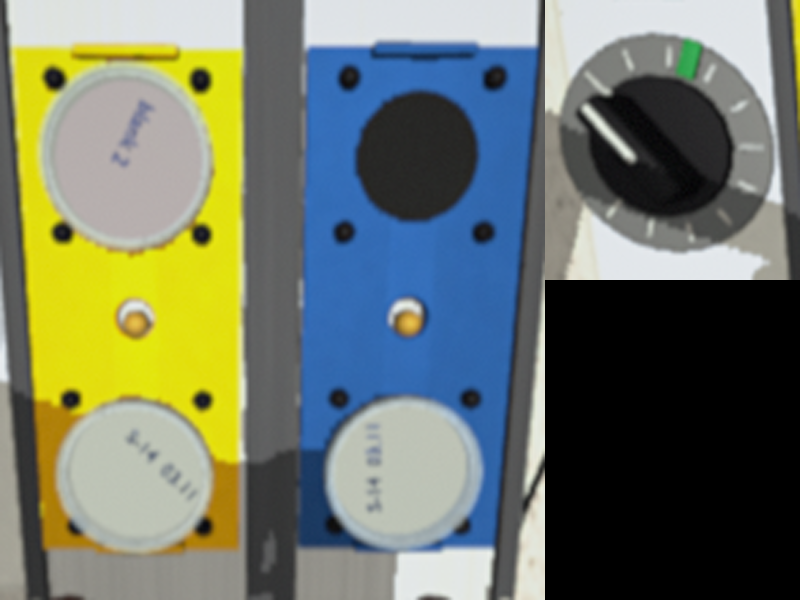

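All three dishes lie flat between their pegs. The dial's pointer stands at about its zero stop and the green mark is some 66° clockwise from it. I'll go over the dial now.

Call:
play_rows:
  fingers: 50
  moves:
    - [[-0.03,0.015,0],[0,0,0.155]]
    - [[-0.06,0.03,0],[0,0,0.31]]
    - [[-0.09,0.045,0],[0,0,0.465]]
    - [[-0.12,0.06,0],[0,0,0.62]]
    - [[-0.14,0.069,-0.02],[0,0,0.775]]

```text
t: 37.15
tool_pos: [432.6, -131.6, 207.2]
orientation: [0.002, 0.413, 0.911, -0.0]
contact_force: [-0.6, 0.1, -0.5]
grip_width: 43.8
grip_force: 0.0
```

Call:
play_rows:
  squeeze: 25
  moves:
    - [[0,0,-0.02],[0,0,0]]
    - [[0,0,-0.04],[0,0,0]]
    - [[0,0,-0.05],[0,0,0]]
    - [[0,0,-0.05],[0,0,0]]
    - [[0,0,-0.05],[0,0,0]]

```text
t: 37.78
tool_pos: [433.3, -132.0, 156.3]
orientation: [0.001, 0.415, 0.91, -0.0]
contact_force: [-0.2, 0.4, -0.0]
grip_width: 43.9
grip_force: 0.0
```

```bash
cat > dial.py <<'E'
from h import *
import sys
def meas(C,f,ax):
    hsv=cv2.cvtColor(f,cv2.COLOR_BGR2HSV); gr=hsv[:,:,2]
    roi=np.zeros(gr.shape,np.uint8); cv2.fillConvexPoly(roi,np.array([proj(C,[ax[0]+46*np.cos(a),ax[1]+46*np.sin(a),55]) for a in np.linspace(0,6.28,40)]).astype(int),255)
    m=cv2.inRange(hsv,(45,100,50),(85,255,255))&roi; ys,xs=np.nonzero(m); P=np.array([ray(C,u,55)[:2] for u in zip(xs,ys)])-ax
    c=P.mean(0); print("mark",len(P),c,np.degrees(np.arctan2(c[1],c[0])), np.linalg.norm(P,axis=1).min(),np.linalg.norm(P,axis=1).max())
    roi2=np.zeros_like(roi); cv2.fillConvexPoly(roi2,np.array([proj(C,[ax[0]+29*np.cos(a),ax[1]+29*np.sin(a),83]) for a in np.linspace(0,6.28,40)]).astype(int),255)
    m=cv2.inRange(hsv,(0,0,110),(179,70,255))&roi2
    n,l,st,ce=cv2.connectedComponentsWithStats(m)
    for i in range(1,n):
        if st[i,4]<12: continue
        ys,xs=np.nonzero(l==i); P=np.array([ray(C,u,83)[:2] for u in zip(xs,ys)],np.float32)-np.float32(ax)
        vx,vy,x0,y0=cv2.fitLine(P,cv2.DIST_L2,0,.01,.01).ravel()
        if vx*x0+vy*y0<0: vx,vy=-vx,-vy
        s=P@[vx,vy]; print("white",st[i],"dir",np.degrees(np.arctan2(vy,vx)),"mean",x0,y0,"perp",vx*y0-vy*x0,"along",s.min(),s.max())
if __name__=="__main__":
    C=cam("wrist"); f=grab_frame("wrist"); s=state(); print(s["t"],s["tool_pos"],s["orientation"],s["grip_width"],s["qpos"])
    cv2.imwrite("pics/"+sys.argv[1],f); np.savez("d.npz",K=C[0],R=C[1],t=C[2],f=f)
    meas(C,f,np.array([432.5,-132.]))
E
python3 dial.py d1.png; python3 - <<'E'
from dial import *
d=np.load("w12.npz"); print("w12"); meas((d["K"],d["R"],d["t"]),d["f"],np.array([432.5,-132.]))
d=np.load("w9.npz"); print("w9"); meas((d["K"],d["R"],d["t"]),d["f"],np.array([432.5,-132.]))
E
```

```text
37.825 [ 433.29110374 -131.98315082  156.338618  ] [ 6.52852409e-04  4.14941652e-01  9.09847788e-01 -4.55568611e-05] 43.846942894253296 [-4.48330272e-01  2.27910885e-01  1.89877000e+00 -7.58685010e-05
  1.01360448e+00 -1.16332898e+00]
mark 132 [11.26991083 34.11480223] 71.71889769588351 28.87708700203916 43.24872550482425
white [275 190   6  31 101] dir 125.662605 mean -8.730772 5.84688 perp 3.6846426 along -3.3083968 22.19675
white [306 194  10  28  76] dir 131.08301 mean 14.966926 19.335136 perp -23.987564 along -3.8168955 19.06538
white [257 227  53  23 363] dir -129.23491 mean 16.587948 -15.826029 perp 22.858334 along -20.950758 23.08041
w12
mark 103 [15.34780717 32.96618402] 65.03509591271943 29.054197017753484 43.70184593914721
white [106 106  34  38 373] dir 69.28244 mean -10.890814 16.376225 perp 15.979845 along -6.079767 29.555248
white [117 158  22   9  60] dir 154.63039 mean -11.988267 -24.267359 perp 27.063524 along -9.7100315 11.9973755
w9
mark 253 [15.49009754 33.06770096] 64.89992254615831 28.994890893835336 43.861082850075555
white [  74  102   65   96 1506] dir 83.24515 mean -12.840652 5.8677354 perp 13.44169 along -28.91094 29.453455
```

Call:
play_rows:
  squeeze: 8
  moves:
    - [[-0.002,-0.001,-0.03],[0,0,0]]
    - [[-0.002,-0.001,-0.06],[0,0,0]]
    - [[-0.002,-0.001,-0.085],[0,0,0]]
    - [[-0.002,-0.001,-0.095],[0,0,0]]
    - [[-0.002,-0.001,-0.095],[0,0,0]]

```text
t: 38.45
tool_pos: [430.7, -132.8, 60.7]
orientation: [-0.0, 0.415, 0.91, -0.0]
contact_force: [-0.3, 0.0, -1.0]
grip_width: 43.9
grip_force: 0.0
```

Call:
play_rows:
  fingers: 5
  moves:
    - [[0,0,0],[0,0,0]]
    - [[0,0,0],[0,0,0]]
    - [[0,0,0],[0,0,0]]
    - [[0,0,0],[0,0,0]]
    - [[0,0,0],[0,0,0]]

```text
t: 39.08
tool_pos: [429.9, -134.8, 61.2]
orientation: [0.0, 0.414, 0.91, -0.002]
contact_force: [-7.3, -11.1, 6.0]
grip_width: 14.0
grip_force: 8.0
```

Call:
play_rows:
  moves:
    - [[-0.001,-0.001,0],[0,0,0]]
    - [[-0.002,-0.002,0],[0,0,0]]
    - [[-0.002,-0.002,0],[0,0,0]]
    - [[-0.002,-0.002,0],[0,0,0]]
    - [[-0.002,-0.002,0],[0,0,0]]

```text
t: 39.7
tool_pos: [429.8, -135.0, 61.2]
orientation: [0.001, 0.415, 0.91, 0.0]
contact_force: [1.0, -0.2, 6.1]
grip_width: 14.1
grip_force: 8.0
```

Call:
play_rows:
  squeeze: 15
  moves:
    - [[0,0,0],[0,0,-0.1]]
    - [[0,0,0],[0,0,-0.2]]
    - [[0,0,0],[0,0,-0.3]]
    - [[0,0,0],[0,0,-0.4]]
    - [[0,0,0],[0,0,-0.5]]

```text
t: 40.33
tool_pos: [429.0, -135.3, 61.2]
orientation: [0.001, 0.628, 0.778, -0.0]
contact_force: [-2.8, -3.9, 9.0]
grip_width: 13.6
grip_force: 15.0
```

Call:
play_rows:
  moves:
    - [[0,0,0],[0,0,-0.12]]
    - [[0,0,0],[0,0,-0.25]]
    - [[0,0,0],[0,0,-0.38]]
    - [[0,0,0],[0,0,-0.5]]
    - [[0,0,0],[0,0,-0.6]]

```text
t: 40.95
tool_pos: [428.0, -135.2, 61.2]
orientation: [0.0, 0.83, 0.558, -0.001]
contact_force: [-4.8, -4.2, 10.6]
grip_width: 13.8
grip_force: 15.0
```

Call:
play_rows:
  moves:
    - [[0,0,0],[0,0,-0.02]]
    - [[0,0,0],[0,0,-0.04]]
    - [[0,0,0],[0,0,-0.05]]
    - [[0,0,0],[0,0,-0.05]]
    - [[0,0,0],[0,0,-0.05]]

```text
t: 41.58
tool_pos: [427.9, -135.2, 61.2]
orientation: [0.0, 0.843, 0.538, -0.001]
contact_force: [-3.1, -3.3, 11.5]
grip_width: 13.9
grip_force: 15.0
```

Call:
play_rows:
  fingers: 50
  moves:
    - [[0,0,0],[0,0,0]]
    - [[0,0,0],[0,0,0]]
    - [[0,0,0],[0,0,0]]
    - [[0,0,0.02],[0,0,0]]
    - [[0,0,0.05],[0,0,0]]

```text
t: 42.2
tool_pos: [427.7, -134.2, 110.3]
orientation: [-0.001, 0.843, 0.538, -0.001]
contact_force: [0.2, -0.7, -0.6]
grip_width: 44.3
grip_force: 0.0
```

Call:
play_rows:
  moves:
    - [[0,0,0.04],[0,0,0]]
    - [[-0.015,-0.03,0.06],[0,0,0]]
    - [[-0.03,-0.06,0.06],[0,0,0]]
    - [[-0.034,-0.072,0.06],[0,0,0]]
    - [[-0.034,-0.072,0.06],[0,0,0]]

```text
t: 42.82
tool_pos: [394.5, -206.8, 170.3]
orientation: [-0.0, 0.844, 0.537, 0.0]
contact_force: [0.4, 0.2, -0.4]
grip_width: 43.8
grip_force: 0.0
```

Call:
play_rows:
  moves:
    - [[0,0,0],[0,0,0]]
    - [[0,0,0],[0,0,0]]
    - [[0,0,0],[0,0,0]]
    - [[0,0,0],[0,0,0]]
    - [[0,0,0],[0,0,0]]

```text
t: 43.45
tool_pos: [394.7, -206.6, 170.6]
orientation: [-0.0, 0.843, 0.538, -0.0]
contact_force: [0.9, -0.6, -0.7]
grip_width: 44.0
grip_force: 0.0
```

```bash
python3 dial.py d2.png; python3 - <<'E'
from dial import *
d=np.load("d.npz"); C=(d["K"],d["R"],d["t"]); f=d["f"]
print("dial px",proj(C,[430,-134,55]),proj(C,[430,-134,83]))
g=cv2.cvtColor(f,cv2.COLOR_BGR2GRAY)
c=cv2.HoughCircles(cv2.medianBlur(g,3),cv2.HOUGH_GRADIENT,1,20,param1=100,param2=20,minRadius=25,maxRadius=65)
for x,y,r in c[0][:6]: print(x,y,r,ray(C,(x,y),55).round(1))
# radial profile of white at ring radius between 22..29 mm using axis
for ax in ([432.5,-132.],[430,-134.]):
  best=[]
  for a in range(0,360,2):
    best.append((np.mean([g[tuple(np.round(proj(C,[ax[0]+r*np.cos(np.radians(a)),ax[1]+r*np.sin(np.radians(a)),83])[::-1]).astype(int))] for r in (8,11,14,17,20,23)]),a))
  print(ax,sorted(best)[-6:])
E
```

```text
43.5 [ 394.71063045 -206.67702726  170.63902929] [-5.58872683e-06  8.42990115e-01  5.37929052e-01 -2.37355432e-05] 44.22935481185869 [-6.37591470e-01  1.98414128e-01  1.89491515e+00 -4.65603659e-05
  1.04829077e+00 -2.02728925e-01]
mark 150 [12.35633615 33.0071213 ] 69.47642935335477 28.09598554048025 42.39659841861039
white [ 248   71   74   75 1092] dir 127.29924 mean 10.2684 8.335433 perp -13.21941 along -28.374916 29.813128
dial px [282.97198851 115.87419113] [283.1287918  115.27660071]
279.5 113.5 53.3 [ 428.1 -130.9   55. ]
432.5 138.5 41.4 [ 544.  -208.4   55. ]
299.5 125.5 54.4 [ 439.9 -147.6   55. ]
400.5 109.5 62.1 [ 525.9 -172.6   55. ]
401.5 130.5 52.2 [ 520.9 -190.    55. ]
556.5 91.5 45.1 [ 653.  -215.3   55. ]
[432.5, -132.0] [(np.float64(153.83333333333334), 80), (np.float64(167.33333333333334), 70), (np.float64(172.83333333333334), 78), (np.float64(190.16666666666666), 76), (np.float64(190.66666666666666), 72), (np.float64(201.0), 74)]
[430, -134.0] [(np.float64(147.5), 64), (np.float64(182.33333333333334), 74), (np.float64(191.0), 66), (np.float64(204.83333333333334), 72), (np.float64(206.83333333333334), 68), (np.float64(211.5), 70)]
```

```bash
python3 - <<'E'
from dial import *
d=np.load("d.npz"); C=(d["K"],d["R"],d["t"]); f=d["f"]; hsv=cv2.cvtColor(f,cv2.COLOR_BGR2HSV)
ax=np.array([429.5,-134.])
# skirt/scale disc outline: ring grey vs white housing -> ellipse
for T in(150,170,190):
    m=cv2.inRange(hsv[:,:,2],T,255)
    roi=np.zeros_like(m); cv2.fillConvexPoly(roi,np.array([proj(C,[ax[0]+25*np.cos(a),ax[1]+25*np.sin(a),83]) for a in np.linspace(0,6.28,40)]).astype(int),255)
    n,l,st,ce=cv2.connectedComponentsWithStats(m&roi)
    for i in range(1,n):
        if st[i,4]<20: continue
        ys,xs=np.nonzero(l==i); P=np.array([ray(C,u,83)[:2] for u in zip(xs,ys)],np.float32)-np.float32(ax)
        vx,vy,x0,y0=cv2.fitLine(P,cv2.DIST_L2,0,.01,.01).ravel()
        if vy<0: vx,vy=-vx,-vy
        s=P@[vx,vy]; print(T,st[i],"dir",np.degrees(np.arctan2(vy,vx)),"mean",x0,y0,np.degrees(np.arctan2(y0,x0)),"perp",vx*y0-vy*x0,s.min(),s.max())
m=cv2.inRange(hsv,(45,80,50),(85,255,255)); n,l,st,ce=cv2.connectedComponentsWithStats(m)
i=1+st[1:,4].argmax(); ys,xs=np.nonzero(l==i); P=np.array([ray(C,u,55)[:2] for u in zip(xs,ys)],np.float32)-np.float32(ax)
print("green",st[i],P.mean(0),cv2.fitLine(P,cv2.DIST_L2,0,.01,.01).ravel(),np.linalg.norm(P,axis=1).min(),np.linalg.norm(P,axis=1).max(),np.degrees(np.arctan2(*P.mean(0)[::-1])))
# scale disc boundary: grey ring -> fit ellipse using otsu-like dark mask
m=cv2.inRange(hsv,(0,0,0),(179,60,150)); m=cv2.morphologyEx(m,cv2.MORPH_CLOSE,np.ones((9,9)))
for c in cv2.findContours(m,0,2)[0]:
    if cv2.contourArea(c)>3000: e=cv2.fitEllipse(c); print("disc",e,ray(C,e[0],46)[:2])
E
```

```text
150 [280  86   4  35 140] dir 65.10505 mean 3.179467 8.845957 70.23024 perp 0.8397219 -3.3892775 21.872538
170 [280  86   4  35 139] dir 64.98944 mean 3.2102802 8.932793 70.232506 perp 0.86740136 -3.3933783 21.873112
190 [280  86   4  35 133] dir 64.86445 mean 3.2321036 9.0231085 70.29233 perp 0.9066248 -3.394442 21.870428
green [278  60   9  19 166] [15.659183 34.892776] [ 0.4462735  0.8948966 15.659181  34.89279  ] 31.174622 45.29378 65.83041
disc ((280.27099609375, 121.46507263183594), (70.16155242919922, 94.55847930908203), 4.932565689086914) [ 425.79613637 -137.28954131]
disc ((475.02850341796875, 76.89191436767578), (29.148523330688477, 326.8241882324219), 169.510009765625) [ 597.4547058  -175.32141018]
disc ((303.963134765625, -46.72265625), (17.46867561340332, 732.3629760742188), 162.68667602539062) [497.35508779 -28.3387108 ]
disc ((261.05999755859375, 263.43902587890625), (394.3162841796875, 570.9254150390625), 113.04608917236328) [ 347.21093131 -258.42675848]
```

```bash
python3 - <<'E'
from h import *
T=cam("top"); f=grab_frame("top"); S=cam("scene"); g=grab_frame("scene")
for n,p in [("ys1",(538,-81)),("ys2",(530,-193)),("bs1 empty",(640,-87)),("bs2",(633,-199)),("old1",(428,381)),("old2",(444,225)),("old3",(417,147))]:
    o=[]
    for C,i in((T,f),(S,g)):
        u,v=np.round(proj(C,[*p,84 if p[1]<0 else 0])).astype(int); o.append(i[v-2:v+3,u-2:u+3].mean((0,1)).round())
    print(n,*o)
s=state(); print(s["t"],s["tool_pos"],s["contact_force"])
E
```

```text
ys1 [53. 49. 43.] [199. 197. 209.]
ys2 [67. 72. 65.] [207. 221. 220.]
bs1 empty [69. 71. 46.] [71. 50. 37.]
bs2 [100. 103.  68.] [207. 220. 219.]
old1 [205. 216. 217.] [231. 241. 246.]
old2 [48. 49. 35.] [232. 242. 247.]
old3 [48. 48. 33.] [230. 241. 246.]
43.6 [ 394.66371327 -206.73261132  170.64010388] [-0.61213083  0.44532022  0.1222933 ]
```

The scene camera still shows all three dishes in their seats, the fourth seat empty and the worktop spots clear. The arm touches nothing.

```bash
python3 -c "
from bench import sign_off
print(sign_off())"
```

```text
the job is handed in; nothing more can be done
None
```

The job is handed in: both plates are home on their pins, all three dishes present lie flat in their own seats, and I then turned the dial pointer to within about 1° of the green mark by camera measurement; no verdict came back.

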